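Jog a plate-mounting pile square and wind the press down

ROBOT

A 6-joint arm with a two-finger parallel gripper is mounted at the origin on the work surface; the furniture and walls round the work are solid. World frame = base frame: x ahead of the robot, y to its left, z up, the work surface at z = 0. Lengths are in m, angles in rad, forces in N, time in s.
With the tool pointing down it reaches from about 0.25 to 0.8 m from the base axis. Payload 3.9 kg.
Tool frame: the origin (TCP) lies on the centre line of the jaws, within the pads' length; the fingertips stand 17 mm ahead of it and the grasp point (between the pads) lies 2 mm behind it; z points along the fingers, x is the direction in which the jaws open and shut, and the axes are right-handed (so a half turn about z gives the same grasp; the last joint's range is limited). The gripper opens to 85 mm and grips with 20 to 120 N. Pads are 22 mm wide; open, the fingers measure 114 mm over their backs; the gripper's body (76 mm by 85 mm) begins 54 mm behind the grasp point. The pads swing forward as they close: fully open they stand 13 mm farther back than shut.
Start: joints at [1.328, 0.26, -0.138, 1.173, 0, 1.571], TCP at [0.126, 0.51, 0.248] pointing down, gripper open.
Joint ranges: [-2.78, 2.78], [-0.83, 1.72], [-1.28, 1.37], [-1.9, 2.12], [-1.57, 1.48], [-3.14, 3.14]. Speed limits (rad/s): [2.57, 2.57, 3.14, 3.14, 3.14, 3.14].

INTERFACE

Orientations are given as a 3x3 rotation matrix whose columns are the frame's x, y, z axes.
In Python, from station import sense, snapshot, order gives the robot as it stands. The module is installed in compiled form; this text tells all that it offers.
- The arm moves only by the tool jog_arm, never from a script. Its argument "motion" is a list of rows, each an object of numbers: "claw": the closure, from -1 (fully open) to 1 (shut); "dx", "dy", "dz": the shift along the tool's x, y, z in mm; "turn": the turn about the tool's z in degrees. In form: [{"claw": .., "dx": .., "dy": .., "dz": .., "turn": ..}, ...]. A call has 1 to 20 rows; each row is the pose to reach, as a shift and turn from the pose measured when the call began, along the tool's axes at that moment; what a row does not reach only later rows make up. A row lasts 1/8 s, in which the tool goes at most 62.5 mm and 10.7 degrees, less where a joint would pass 70% of its speed; a pose out of reach is approached as far as the arm can. A call with a gripper value outside its range is refused whole. The fingers move at their own pace and stop on an object; the grip force is fixed at half the most. Time passes only in rows, so rows that repeat a pose let the fingers close. It gives the time, the measured TCP pose, the force and the opening at its end, in the units of the state.
- sense(): the state, without advancing time (a new reading comes with each control period).
- snapshot(name): name is "side" or "top"; returns a dict with "color" (384x512x3 uint8, red, green, blue), "mtx" (3x3 intrinsics, pixels), "rvec" (rotation vector, rad) and "tvec" (3), from world to camera coordinates, as OpenCV has them. Camera axes: x right, y down, z forward; pixel columns grow to the right and rows downward; lengths in m; the calibration is good to about 2 mm. A picture is of the moment at which its call begins. There is no depth.
- order.close_job(): hands the job in, once; it reports no verdict.
The state is a dict: "time": time; "joints": joint angles; "joint_velocities": joint speeds; "tau": joint torques, N m; "eef_pos": TCP position; "tool_rot": TCP orientation; "ft_force": force on the tool from outside, world axes, zero at the start; "moment": the same for the moment, N m; "finger_gap": finger opening in m.
Only numpy, scipy, OpenCV 4.12 (cv2) and the standard library are available. Lean on these libraries where they do the work, as an engineer would, in place of code of your own. Each camera call takes 0.05 s, during which the arm holds its last target.

TASK

Close up the plate-mounting press: push the whole pile (mount board, metal plate and pressing board) in under the bridge and knock all three square and flush against both the back stop and the left side stop. Then wind all three T-handled screws clockwise down to their end stops, the middle one first so that the air is driven outwards, then the two outer ones. Leave the ink brayer and the tin of pins beside the press where they are.

Things in the scene. Friction and masses are not known exactly. Their poses are not given: they have to be found in the camera images.
- press: Bench press for glueing printing plates on mounts, fixed to the table. Origin: at table height under the middle screw's axis; x towards the back stop (away from the robot), y to its left. Waxed wooden bed x -0.165 to 0.118, y -0.185 to 0.155, top z 0.018; its front and right side are open. Three screws at x 0, y 0.090, 0, -0.090; raised, their 34 mm round feet clear the pile by 4 to 6 mm.
- back_stop (a point): Middle of the back stop's face, at its top edge: steel bar along y, face at x 0.095 in the press frame, y -0.118 to 0.118, z 0.018 to 0.050.
- left_stop (a point): Middle of the left stop's face, at its top edge: steel bar along x, face at y 0.110 in the press frame, x -0.150 to 0.095, z 0.018 to 0.050.
- bridge (a point): Middle of the top of the grey bridge bar over the bed, in the press frame x -0.017 to 0.017, y -0.186 to 0.159, underside z 0.071, top z 0.093; on two posts 18 mm thick (foot rings 32 mm across) at y -0.168 and 0.141, with nuts on it up to z 0.110. The pile goes under it.
- mount_board: Pale plywood board, waxed, lowest of the pile, 16 mm thick, 0.24 kg, loose on the bed; it starts 40 to 60 mm short of the back stop, 6 to 22 mm short of the left stop, a little askew, its rear already under the bridge. 220 mm along y, 190 mm along x. Origin: centre of its underside. Square home: origin at x 0, y 0, z 0.018 in the press frame, axes parallel.
- printing_plate: Bare metal plate, 4 mm thick, about 0.28 kg, loose on the mount board, a few mm and degrees off it. 220 mm along y, 190 mm along x. Origin: centre of its underside. Square home: origin at x 0, y 0, z 0.034 in the press frame, axes parallel.
- pressing_board: Brown wooden board, 15 mm thick, 0.22 kg, loose on the plate, a few mm and degrees off it; top of the pile z 0.053. Upright fingers can push all three edges together. 220 mm along y, 190 mm along x. Origin: centre of its underside. Square home: origin at x 0, y 0, z 0.038 in the press frame, axes parallel.
- handle_left (a point): T-handle of the left screw: point on its axis at its bar's height (x 0, y 0.09 in the press frame; z 0.127 raised, 0.121 home). Steel hub 22 mm across (13 mm above and below the bar axis), through it a bar 84 mm long, 9 mm thick, with black 15 mm balls 42 mm from the axis. Free space below the bar down to the bridge top, z 0.093, but for the hub and a brass bush 29 mm across up to z 0.102.
- handle_middle (a point): T-handle of the middle screw: point on its axis at its bar's height (x 0, y 0 in the press frame; z 0.127 raised, 0.121 home). Steel hub 22 mm across (13 mm above and below the bar axis), through it a bar 84 mm long, 9 mm thick, with black 15 mm balls 42 mm from the axis. Free space below the bar down to the bridge top, z 0.093, but for the hub and a brass bush 29 mm across up to z 0.102.
- handle_right (a point): T-handle of the right screw: point on its axis at its bar's height (x 0, y -0.09 in the press frame; z 0.127 raised, 0.121 home). Steel hub 22 mm across (13 mm above and below the bar axis), through it a bar 84 mm long, 9 mm thick, with black 15 mm balls 42 mm from the axis. Free space below the bar down to the bridge top, z 0.093, but for the hub and a brass bush 29 mm across up to z 0.102.
- screw_left (a joint): Turn of the left screw, rad, clockwise from above: 0 raised, 1.7 = hard end stop. With value v, the T-bar's robot-side end points from the axis along (-cos(v-0.85), sin(v-0.85)) in the press frame: from right (-y) across the front to left (+y); a shut fingertip can push it round. Sinks 3.8 mm per rad. 0.1 N m to turn; stays where left.
- screw_middle (a joint): Turn of the middle screw, rad, clockwise from above: 0 raised, 1.7 = hard end stop. With value v, the T-bar's robot-side end points from the axis along (-cos(v-0.85), sin(v-0.85)) in the press frame: from right (-y) across the front to left (+y); a shut fingertip can push it round. Sinks 3.8 mm per rad. 0.1 N m to turn; stays where left.
- screw_right (a joint): Turn of the right screw, rad, clockwise from above: 0 raised, 1.7 = hard end stop. With value v, the T-bar's robot-side end points from the axis along (-cos(v-0.85), sin(v-0.85)) in the press frame: from right (-y) across the front to left (+y); a shut fingertip can push it round. Sinks 3.8 mm per rad. 0.1 N m to turn; stays where left.
- brayer: Ink brayer (roller with handle, 152x85x31 mm) lying right of the press; not part of the job, to be left alone. Origin: centre of its underside.
- tin: Round open tin of pins, 88 mm across, 26 mm high, on the mat at the right; not part of the job, to be left alone. Origin: centre of its underside.

How it is judged:
On the way, in this order (a step that is already met when the one before it is completed fails the run):
1. the pile lies square against the back stop and the left stop, under three raised screws (x of mount_board in the frame of press between -0.004 and 0.004 m and y of mount_board in the frame of press between -0.004 and 0.004 m and angle between the x axis of each of mount_board, printing_plate, pressing_board and the x axis of press, either way round below 0.035 rad and z of mount_board in the frame of press between 0.015 and 0.021 m and x of printing_plate in the frame of press between -0.004 and 0.004 m and y of printing_plate in the frame of press between -0.004 and 0.004 m and z of printing_plate in the frame of press between 0.031 and 0.037 m and x of pressing_board in the frame of press between -0.004 and 0.004 m and y of pressing_board in the frame of press between -0.004 and 0.004 m and z of pressing_board in the frame of press between 0.035 and 0.041 m and value of joint each of screw_left, screw_middle, screw_right below 0.9 rad), for 0.2 s.
2. the middle screw is wound home before the outer ones (value of joint screw_middle above 1.65 rad and value of joint each of screw_left, screw_right below 0.9 rad), for 0.2 s.
3. both outer screws are home as well (value of joint each of screw_left, screw_middle, screw_right above 1.65 rad), for 0.2 s.
At the end, for the whole second after the job is handed in: All three screws are turned home (at least 1.65 of 1.7 rad), and the mount board, the plate and the pressing board lie on one another at rest in the press, each within 4 mm of both stops and within 2 degrees of square (all of step 3 and x of mount_board in the frame of press between -0.004 and 0.004 m and y of mount_board in the frame of press between -0.004 and 0.004 m and angle between the x axis of each of mount_board, printing_plate, pressing_board and the x axis of press, either way round below 0.035 rad and z of mount_board in the frame of press between 0.015 and 0.021 m and x of printing_plate in the frame of press between -0.004 and 0.004 m and y of printing_plate in the frame of press between -0.004 and 0.004 m and z of printing_plate in the frame of press between 0.031 and 0.037 m and x of pressing_board in the frame of press between -0.004 and 0.004 m and y of pressing_board in the frame of press between -0.004 and 0.004 m and z of pressing_board in the frame of press between 0.035 and 0.041 m and linear speed of each of mount_board, printing_plate, pressing_board below 0.01 m/s); the robot touches nothing.
It fails at once if the brayer beside the press is moved by more than 30 mm (distance of brayer from where it was at the start of the episode above 0.03 m).
It fails at once if the tin beside the press is moved by more than 30 mm (distance of tin from where it was at the start of the episode above 0.03 m).
It also fails if it takes over 72 s, if anything falls off the work surface, if the arm or the gripper's body presses on something with over 40 N, if the wrist force passes 120 N, or if a joint passes its speed limit or range.

## Working session

There is one attempt and no reset: what is moved stays moved. The work goes in short steps, Python scripts to look and compute and a tool call to move; the robot and the scene stay as the last step left them, time stands still between calls to the robot, and variables do not carry over. Pictures are saved under pics/ and viewed, and the job is handed in when it is done.

Besides the shell and the picture viewer there is one more tool, called after ">>>" by a JSON object that holds its "name" and its "arguments", one argument or row to a line. jog_arm: Moves the arm, as the interface text tells. Its arguments: {"type":"object","properties":{"motion":{"type":"array","items":{"type":"object","properties":{"claw":{"type":"number"},"dx":{"type":"number"},"dy":{"type":"number"},"dz":{"type":"number"},"turn":{"type":"number"}}}}},"required":["motion"]}

```bash
mkdir -p pics; python3 - <<'E'
from station import sense,snapshot
import cv2,json
s=sense();print(s['time'],s['eef_pos'],s['tool_rot'],s['ft_force'],s['finger_gap'])
for n in('side','top'):
    d=snapshot(n);cv2.imwrite(f'pics/{n}0.png',cv2.resize(d['color'][:,:,::-1],(800,600),interpolation=cv2.INTER_CUBIC));print(d['mtx'],d['rvec'],d['tvec'])
E
```

```text
0.0 [0.12607401 0.50897081 0.24746908] [[ 2.40428857e-01  9.70666652e-01 -4.63871150e-04]
 [ 9.70664785e-01 -2.40429304e-01 -1.90392396e-03]
 [-1.95960372e-03  7.49487248e-06 -9.99998080e-01]] [-0.08841013 -0.01134972 -0.05405821] 0.08548866114853777
[[415.6103236    0.         256.62535798]
 [  0.         415.6103236  188.96773203]
 [  0.           0.           1.        ]] [ 1.97313645 -0.541563    0.3145153 ] [-0.61833261  0.17326451  0.97643362]
[[403.90308484   0.         257.1950537 ]
 [  0.         403.90308484 190.69386165]
 [  0.           0.           1.        ]] [ 2.13077297 -2.17095288  0.11456744] [-0.10943037  0.64400378  1.10246067]
```

```bash
sleep 1; ls pics
```

```text
side0.png
top0.png
```

View pics/side0.png

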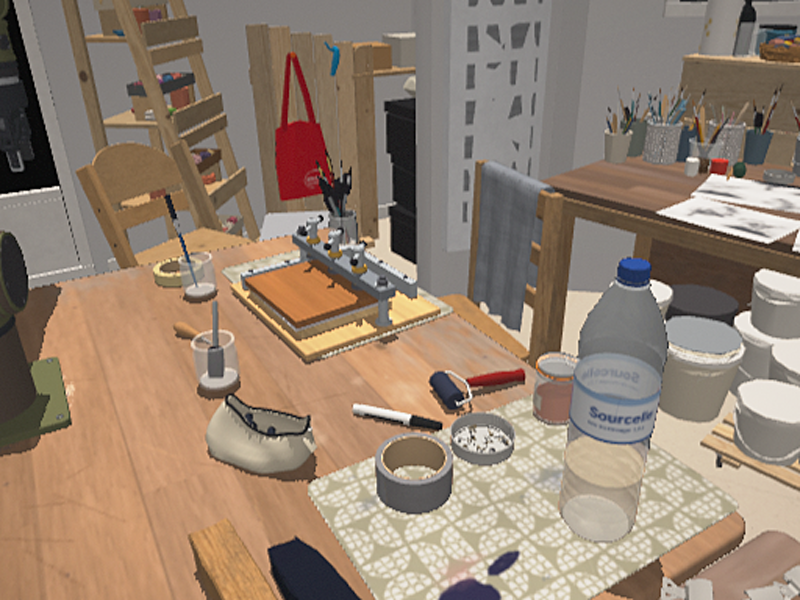

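View pics/top0.png

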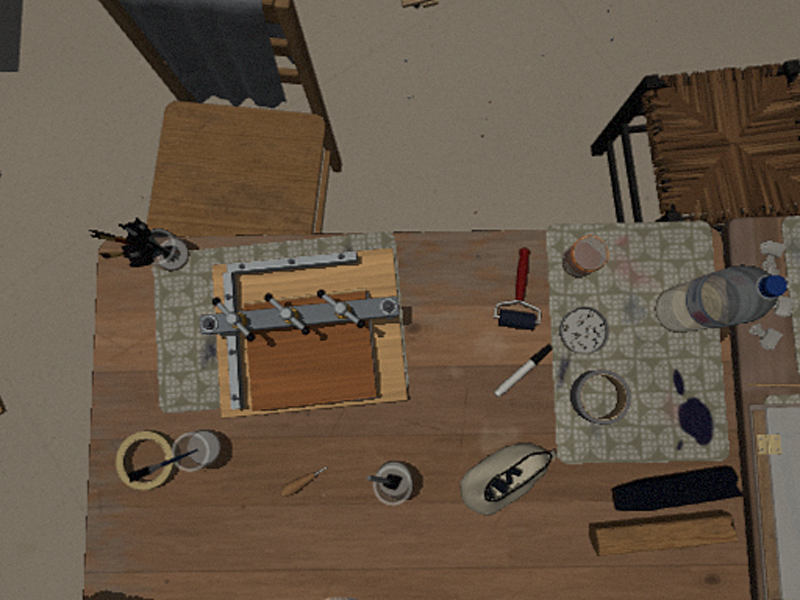

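The side view shows the press around (340,290) with all three screws up. The top view shows the press around (305,330), back stop at the top, left stop at the left, the brayer at (518,300) and the tin at (583,330). Next I'll enlarge the press.

```bash
cat > h.py <<'E'
import cv2,numpy as np
from station import sense,snapshot
def crop(n,x0,y0,x1,y1,k,f):
    d=snapshot(n);c=d['color'][y0:y1,x0:x1,::-1]
    c=cv2.resize(c,None,fx=k,fy=k,interpolation=cv2.INTER_CUBIC)
    for x in range((x0//10+1)*10,x1,10):
        X=int((x-x0)*k); L=10 if x%50 else 20
        cv2.line(c,(X,0),(X,L),(0,255,255),1)
        if x%50==0: cv2.putText(c,str(x),(X+2,20),0,.4,(0,255,255),1)
    for y in range((y0//10+1)*10,y1,10):
        Y=int((y-y0)*k); L=10 if y%50 else 20
        cv2.line(c,(0,Y),(L,Y),(0,255,255),1)
        if y%50==0: cv2.putText(c,str(y),(2,Y-3),0,.4,(0,255,255),1)
    cv2.imwrite('pics/'+f,c);return d
def cam(n):
    d=snapshot(n);return d
def proj(d,P): return cv2.projectPoints(np.array(P,float).reshape(-1,3),d['rvec'],d['tvec'],d['mtx'],None)[0].reshape(-1,2)
def back(d,uv,z):
    R=cv2.Rodrigues(d['rvec'])[0];t=np.array(d['tvec']).ravel();C=-R.T@t
    r=R.T@np.linalg.inv(d['mtx'])@np.array([uv[0],uv[1],1.]);return C+r*(z-C[2])/r[2]
E
python3 - <<'E'
from h import *
crop('top',120,140,280,275,5,'t1.png')
crop('side',140,130,300,240,5,'s1.png')
E
```

```text
(no output)
```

View pics/t1.png

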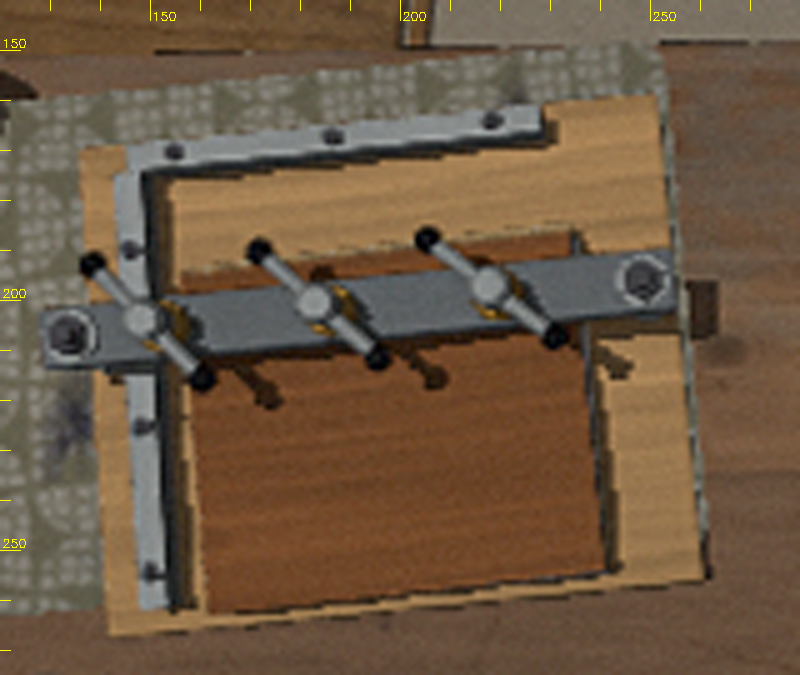

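View pics/s1.png

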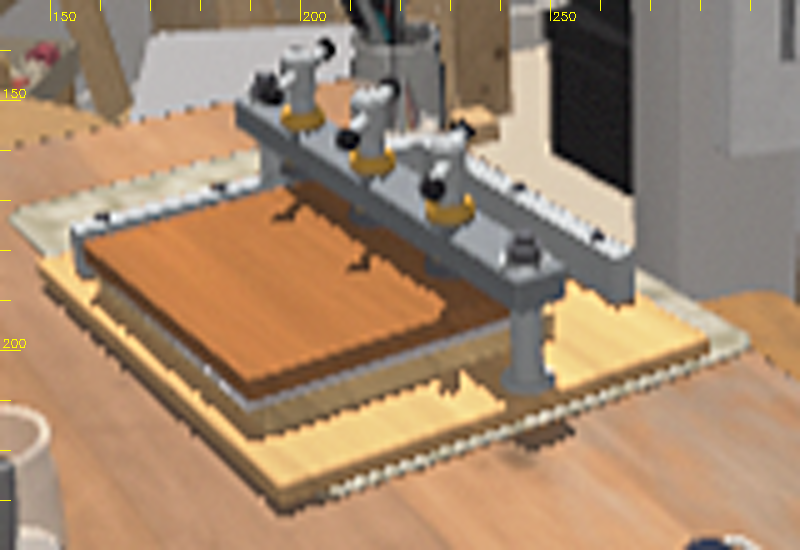

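The top crop shows the bed corners at (110,635), (705,580), (656,97) and (80,150), and the hubs at (148,320), (317,303) and (490,287). The side crop shows the bed's front-right corner at (285,487). I'll fit the press pose from these.

```bash
cat > fit.py <<'E'
from h import *
from scipy.optimize import least_squares
dt=cam('top');ds=cam('side')
T=[((110,633),(-.165,.155,.018)),((705,578),(-.165,-.185,.018)),((656,97),(.118,-.185,.018)),((80,150),(.118,.155,.018)),
((70,332),(0,.141,.110)),((643,276),(0,-.168,.110)),((148,318),(0,.09,.140)),((315,302),(0,0,.140)),((489,286),(0,-.09,.140)),((169,607),(-.15,.110,.05)),((540,137),(.095,-.118,.05))]
S=[((285,487),(-.165,-.185,.018)),((708,343),(.118,-.185,.018)),((42,265),(-.165,.155,.018)),((523,238),(0,-.168,.110)),((633,262),(.095,-.118,.05)),((530,380),(0,-.168,.018))]
tp=np.array([(120+a/5,140+b/5) for (a,b),_ in T]);sp=np.array([(140+a/5,130+b/5) for (a,b),_ in S])
tP=np.array([p for _,p in T]);sP=np.array([p for _,p in S])
def W(q,P):
    c,s=np.cos(q[2]),np.sin(q[2]);P=np.asarray(P,float).reshape(-1,3)
    return np.c_[q[0]+c*P[:,0]-s*P[:,1],q[1]+s*P[:,0]+c*P[:,1],P[:,2]]
f1=lambda q:(proj(dt,W(q,tP))-tp).ravel()
f2=lambda q:(proj(ds,W(q,sP))-sp).ravel()
for f in (f1,f2,lambda q:np.r_[f1(q),f2(q)]):
    r=least_squares(f,[.6,.1,0],loss='soft_l1');print(r.x,np.round(r.fun.reshape(-1,2),1).tolist())
E
python3 fit.py; python3 - <<'E'
from h import *
d=cam('top')
for uv,z in (((518*.64,300*.64),.02),((518*.64,318*.64),.03),((583*.64,330*.64),.026),((195*.64,450*.64),.06),((395*.64,480*.64),.05),((300*.64,480*.64),.01),((595*.64,395*.64),.03),((170*.64,250*.64),.06)): print(back(d,uv,z))
E
```

```text
[0.60797013 0.06758861 0.07700422] [[-0.5, 1.2], [0.3, 0.8], [0.8, -1.2], [-0.3, -0.6], [-1.4, 0.2], [0.1, 0.2], [-1.1, 0.1], [0.3, -0.0], [0.3, -0.2], [0.1, 0.1], [0.8, -1.3]]
[0.61021722 0.06194807 0.06495815] [[-1.1, 0.4], [2.2, -0.5], [-0.4, -1.3], [0.9, -0.3], [-2.5, -0.4], [0.4, 1.2]]
[0.6083884  0.06696558 0.07778914] [[-0.3, 1.1], [0.6, 0.5], [1.0, -1.4], [-0.1, -0.7], [-1.2, 0.1], [0.4, 0.0], [-0.9, 0.0], [0.5, -0.2], [0.5, -0.3], [0.4, -0.0], [1.0, -1.4], [-1.3, -0.2], [1.1, -1.5], [-1.8, -1.4], [0.1, -1.0], [-3.8, -1.1], [-0.4, 0.4]]
[ 0.63615474 -0.33369733  0.02      ]
[ 0.60223033 -0.33068682  0.03      ]
[ 0.57857823 -0.44760973  0.026     ]
[0.3810258  0.24115389 0.06      ]
[ 0.32370334 -0.10414765  0.05      ]
[0.3198647  0.06758436 0.01      ]
[ 0.46226498 -0.46169849  0.03      ]
[0.7344545  0.29435557 0.06      ]
```

```bash
cat >> h.py <<'E'
Q=np.array([.608,.067,.077])
def toP(p):
    c,s=np.cos(Q[2]),np.sin(Q[2]);d=np.array(p[:2])-Q[:2];return np.array([c*d[0]+s*d[1],-s*d[0]+c*d[1]])
def toW(x,y):
    c,s=np.cos(Q[2]),np.sin(Q[2]);return np.array([Q[0]+c*x-s*y,Q[1]+s*x+c*y])
def go(px,py,z,jaw=None):
    "tool shift to press-frame xy, world z, jaw angle in press frame deg"
    s=sense();R=np.array(s['tool_rot']);w=np.r_[toW(px,py),z];d=R.T@(w-s['eef_pos'])*1000
    yaw=np.degrees(np.arctan2(R[1,0],R[0,0]));t=None
    if jaw is not None: t=-((jaw+np.degrees(Q[2])-yaw+180)%360-180)
    return np.round(d,1).tolist(),t
def st():
    s=sense();R=np.array(s['tool_rot']);print('t',round(s['time'],2),'press',np.round(toP(s['eef_pos'])*1000,1),'z',round(s['eef_pos'][2]*1000,1),'jaw',round(np.degrees(np.arctan2(R[1,0],R[0,0])-Q[2]),1),'F',np.round(s['ft_force'],1),'M',np.round(s['moment'],2),'gap',round(s['finger_gap'],4),'q',np.round(s['joints'],2))
E
python3 - <<'E'
from h import *
d=cam('top')
for n,a,z in [('FL',(208,613),.053),('FR',(607,571),.053),('R',(583,350),.053),('RR',(575,232),.053),('RL',(183,272),.053),('stopFL',(169,607),.05),('stop',(157,380),.05),('plateL',(200,560),.038),('mountL',(176,300),.034)]:
    print(n,np.round(toP(back(d,(120+a[0]/5,140+a[1]/5),z))*1000,1))
d=cam('side')
for n,a,z in [('FLtop',(85,245),.053),('FRtop',(250,392),.053),('FRplate',(252,405),.038),('FRmountbot',(257,437),.018),('FRmounttop',(253,412),.034)]:
    print(n,np.round(toP(back(d,(140+a[0]/5,130+a[1]/5),z))*1000,1))
print(go(-.09,-.16,.33,0),go(-.09,-.16,.33,180));st()
E
```

```text
FL [-154.8   88.9]
FR [-152.7 -131. ]
R [ -30.8 -128.6]
RR [  35.5 -130. ]
RL [34.2 90.5]
stopFL [-149.7  110.9]
stop [-24.4 109.7]
plateL [-125.8   95.3]
mountL [ 21.3 100.4]
FLtop [-156.1   80. ]
FRtop [-157.4 -145. ]
FRplate [-151.8 -133.3]
FRmountbot [-150.8 -133.4]
FRmounttop [-151.9 -133.9]
([-494.0, 538.9, -81.7], np.float64(71.67937699709279)) ([-494.0, 538.9, -81.7], np.float64(-108.32062300290721))
t 0.45 press [-446.3  478.3] z 248.2 jaw 71.7 F [-0.4 -0.7 -0.1] M [ 0.01  0.01 -0.01] gap 0.0851 q [ 1.33  0.26 -0.14  1.17 -0.    1.57]
```

>>> {"name": "jog_arm", "arguments": {
  "motion": [
    {"claw":-1,"dz":-60},
    {"claw":-1,"dx":-40,"dy":44,"dz":-82,"turn":10},
    {"claw":-1,"dx":-80,"dy":88,"dz":-82,"turn":20},
    {"claw":-1,"dx":-120,"dy":132,"dz":-82,"turn":30},
    {"claw":-1,"dx":-160,"dy":176,"dz":-82,"turn":40},
    {"claw":-1,"dx":-200,"dy":220,"dz":-82,"turn":50},
    {"claw":-1,"dx":-240,"dy":264,"dz":-82,"turn":60},
    {"claw":-1,"dx":-280,"dy":308,"dz":-82,"turn":70},
    {"claw":-1,"dx":-320,"dy":352,"dz":-82,"turn":71.7},
    {"claw":-1,"dx":-360,"dy":396,"dz":-82,"turn":71.7},
    {"claw":-1,"dx":-400,"dy":440,"dz":-82,"turn":71.7},
    {"claw":-1,"dx":-440,"dy":484,"dz":-82,"turn":71.7},
    {"claw":-1,"dx":-494,"dy":539,"dz":-82,"turn":71.7},
    {"claw":-1,"dx":-494,"dy":539,"dz":-82,"turn":71.7},
    {"claw":-1,"dx":-494,"dy":539,"dz":-82,"turn":71.7}
  ]
}}

```text
invalid input at $.motion[0]: expected keys claw, dx, dy, dz, turn
```

```bash
python3 - <<'E'
from h import *
st();print(go(-.09,-.165,.10,0),go(-.09,-.165,.04,0))
E
```

```text
t 0.45 press [-446.3  478.3] z 248.2 jaw 71.7 F [-0.4 -0.7 -0.1] M [ 0.01  0.01 -0.01] gap 0.0851 q [ 1.33  0.26 -0.14  1.17 -0.    1.57]
([-498.7, 540.5, 148.3], np.float64(71.67937699709279)) ([-498.7, 540.5, 208.3], np.float64(71.67937699709279))
```

All five keys are required in every row.

>>> {"name": "jog_arm", "arguments": {
  "motion": [
    {"claw":-1,"dx":0,"dy":0,"dz":-60,"turn":0},
    {"claw":-1,"dx":-40,"dy":44,"dz":-82,"turn":10},
    {"claw":-1,"dx":-80,"dy":88,"dz":-82,"turn":20},
    {"claw":-1,"dx":-120,"dy":132,"dz":-82,"turn":30},
    {"claw":-1,"dx":-160,"dy":176,"dz":-82,"turn":40},
    {"claw":-1,"dx":-200,"dy":220,"dz":-82,"turn":50},
    {"claw":-1,"dx":-240,"dy":264,"dz":-82,"turn":60},
    {"claw":-1,"dx":-280,"dy":308,"dz":-82,"turn":70},
    {"claw":-1,"dx":-320,"dy":352,"dz":-82,"turn":71.7},
    {"claw":-1,"dx":-360,"dy":396,"dz":-82,"turn":71.7},
    {"claw":-1,"dx":-400,"dy":440,"dz":-82,"turn":71.7},
    {"claw":-1,"dx":-440,"dy":484,"dz":-82,"turn":71.7},
    {"claw":-1,"dx":-498,"dy":540,"dz":-82,"turn":71.7},
    {"claw":-1,"dx":-498,"dy":540,"dz":-82,"turn":71.7},
    {"claw":-1,"dx":-498,"dy":540,"dz":-82,"turn":71.7}
  ]
}}

```text
time: 2.33
eef_pos: [0.5307, -0.1042, 0.3298]
tool_rot: [[0.997, 0.075, -0.001], [0.075, -0.997, 0.001], [-0.001, -0.001, -1.0]]
ft_force: [-0.5, 0.3, -0.6]
finger_gap: 0.0852
```

```bash
python3 - <<'E'
from h import *
st();print(go(-.09,-.165,.10,0),go(-.09,-.165,.04,0))
E
```

```text
t 2.33 press [ -90.2 -164.7] z 329.8 jaw -0.1 F [-0.5  0.3 -0.6] M [-0.06  0.01  0.01] gap 0.0852 q [-0.19  0.27  0.09  1.39  0.    1.3 ]
([0.5, 0.4, 229.8], np.float64(-0.12599430971155812)) ([0.5, 0.4, 289.8], np.float64(-0.12599430971155812))
```

>>> {"name": "jog_arm", "arguments": {
  "motion": [
    {"claw":-1,"dx":0,"dy":0,"dz":60,"turn":0},
    {"claw":-1,"dx":0,"dy":0,"dz":120,"turn":0},
    {"claw":-1,"dx":0,"dy":0,"dz":180,"turn":0},
    {"claw":-1,"dx":0,"dy":0,"dz":240,"turn":0},
    {"claw":-1,"dx":0,"dy":0,"dz":275,"turn":0},
    {"claw":-1,"dx":0,"dy":0,"dz":275,"turn":0}
  ]
}}

```text
time: 3.08
eef_pos: [0.5269, -0.1017, 0.0529]
tool_rot: [[0.997, 0.077, -0.008], [0.077, -0.997, 0.002], [-0.008, -0.003, -1.0]]
ft_force: [-0.4, -1.1, 0.6]
finger_gap: 0.0852
```

```bash
python3 - <<'E'
from h import *
st();crop('side',140,130,300,240,5,'s2.png');d=crop('top',120,140,280,275,5,'t2.png')
d=cam('side')
for t in (.045,.041,.037):print(proj(d,[[*toW(-.137,-.165),t],[*toW(-.043,-.165),t]]))
E
```

```text
t 3.08 press [ -93.9 -161.9] z 52.9 jaw 0.0 F [-0.4 -1.1  0.6] M [-0.06  0.   -0.03] gap 0.0852 q [-0.19  0.44 -0.42  0.72  0.    1.3 ]
[[200.73797642 211.83777161]
 [231.42268395 201.80378358]]
[[200.85294733 213.16753324]
 [231.48483669 203.09398989]]
[[200.96754326 214.49295764]
 [231.54679512 204.38016262]]
```

View pics/s2.png

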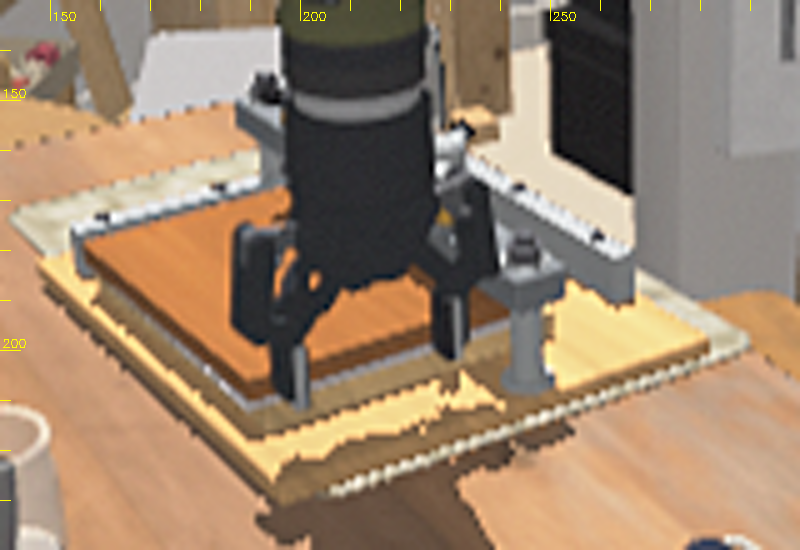

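The side crop shows the open fingertips at (301,408) and (452,358), which puts them about 8 mm ahead of the TCP. Next I'll check how far the knuckle reaches and whether it clears the bridge.

```bash
python3 - <<'E'
from h import *
d=cam('side')
for a in ((497,265),(232,310),(490,180),(470,350)):
  for z in (.07,.08,.09): print(a,z,np.round(toP(back(d,(140+a[0]/5,130+a[1]/5),z))*1000))
print(go(-.09,-.165,.033,0))
E
```

```text
(497, 265) 0.07 [  11. -122.]
(497, 265) 0.08 [   0. -140.]
(497, 265) 0.09 [ -11. -158.]
(232, 310) 0.07 [-136.  -84.]
(232, 310) 0.08 [-144. -103.]
(232, 310) 0.09 [-153. -121.]
(490, 180) 0.07 [ 73. -16.]
(490, 180) 0.08 [ 61. -36.]
(490, 180) 0.09 [ 49. -56.]
(470, 350) 0.07 [ -56. -201.]
(470, 350) 0.08 [ -65. -217.]
(470, 350) 0.09 [ -75. -234.]
([-1.3, 0.6, 24.2], np.float64(-0.07136983700365818))
```

View pics/t2.png

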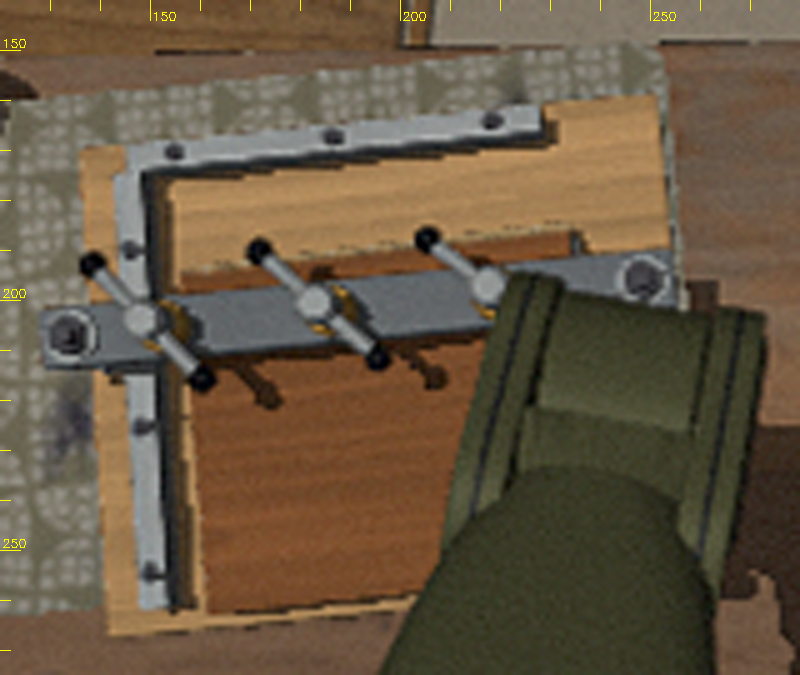

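>>> {"name": "jog_arm", "arguments": {
  "motion": [
    {"claw":-0.4,"dx":-1,"dy":1,"dz":0,"turn":0},
    {"claw":-0.4,"dx":-1,"dy":1,"dz":0,"turn":0},
    {"claw":-0.4,"dx":-1,"dy":1,"dz":0,"turn":0}
  ]
}}

```text
time: 3.65
eef_pos: [0.5315, -0.105, 0.0577]
tool_rot: [[0.997, 0.075, 0.004], [0.075, -0.997, -0.0], [0.004, 0.001, -1.0]]
ft_force: [0.1, -0.3, -0.9]
finger_gap: 0.06
```

```bash
python3 - <<'E'
from h import *
st();crop('side',140,130,300,240,5,'s3.png')
print(go(-.094,-.165,.036,0))
E
```

```text
t 3.65 press [ -89.5 -165.6] z 57.7 jaw -0.1 F [ 0.1 -0.3 -0.9] M [ 0.02  0.05 -0.01] gap 0.06 q [-0.2   0.44 -0.41  0.72  0.    1.3 ]
([-4.4, -0.5, 21.4], np.float64(-0.08373705221163164))
```

View pics/s3.png

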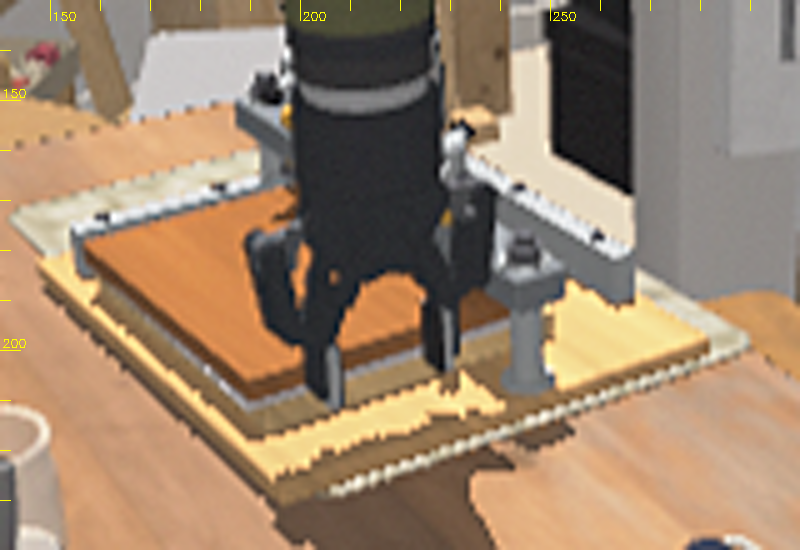

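The crop shows the half-open fingertips at (338,408) and (450,375). They are about 17 mm ahead of the TCP, and the knuckle clears the bridge. Next I lower the tool and push left.

>>> {"name": "jog_arm", "arguments": {
  "motion": [
    {"claw":-0.4,"dx":-4.5,"dy":0,"dz":8,"turn":0},
    {"claw":-0.4,"dx":-4.5,"dy":0,"dz":15.5,"turn":0},
    {"claw":-0.4,"dx":-4.5,"dy":0,"dz":15.5,"turn":0},
    {"claw":-0.4,"dx":-4.5,"dy":-10,"dz":15.5,"turn":0},
    {"claw":-0.4,"dx":-4.5,"dy":-18,"dz":15.5,"turn":0},
    {"claw":-0.4,"dx":-4.5,"dy":-22,"dz":15.5,"turn":0},
    {"claw":-0.4,"dx":-4.5,"dy":-26,"dz":15.5,"turn":0},
    {"claw":-0.4,"dx":-4.5,"dy":-30,"dz":15.5,"turn":0},
    {"claw":-0.4,"dx":-4.5,"dy":-34,"dz":15.5,"turn":0},
    {"claw":-0.4,"dx":-4.5,"dy":-37,"dz":15.5,"turn":0},
    {"claw":-0.4,"dx":-4.5,"dy":-40,"dz":15.5,"turn":0},
    {"claw":-0.4,"dx":-4.5,"dy":-40,"dz":15.5,"turn":0}
  ]
}}

```text
time: 5.2
eef_pos: [0.5201, -0.0683, 0.0412]
tool_rot: [[0.997, 0.071, -0.003], [0.071, -0.997, -0.006], [-0.003, 0.005, -1.0]]
ft_force: [-1.2, -4.9, -2.1]
finger_gap: 0.0603
```

```bash
python3 - <<'E'
from h import *
st();crop('side',140,130,300,240,5,'s4.png')
print(go(-.094,-.121,.042,0))
E
```

```text
t 5.2 press [ -98.  -128.2] z 41.2 jaw -0.3 F [-1.2 -4.9 -2.1] M [-0.7   0.21 -0.25] gap 0.0603 q [-0.13  0.44 -0.47  0.67 -0.01  1.37]
([2.6, -6.4, -0.7], np.float64(-0.27670884134522566))
```

View pics/s4.png

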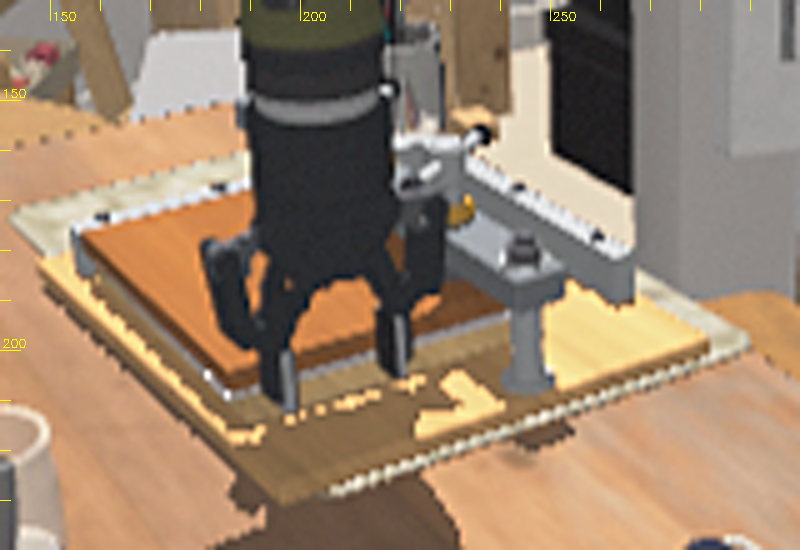

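```bash
python3 - <<'E'
from h import *
crop('top',120,140,280,275,5,'t4.png')
E
```

```text
(no output)
```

View pics/t4.png

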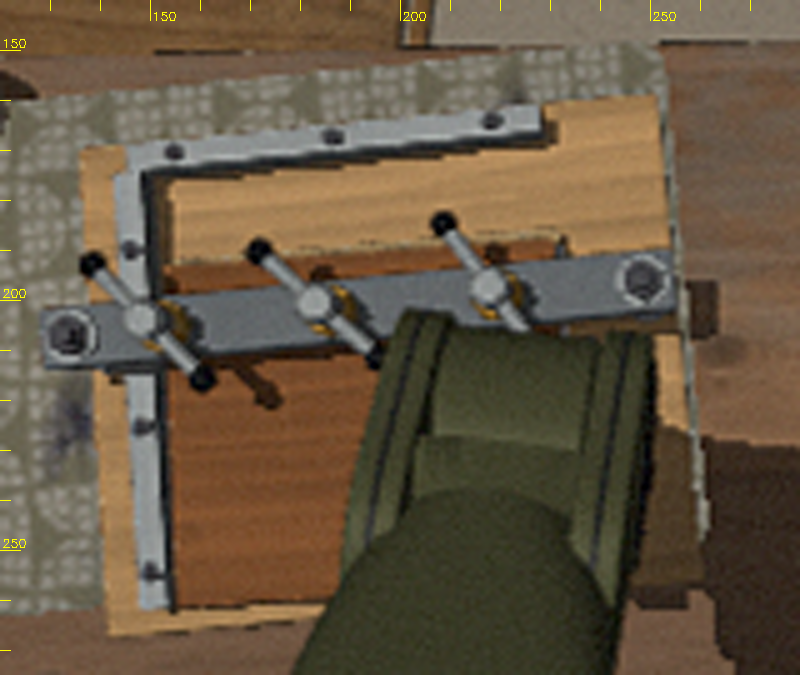

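The top crop shows the right handle nudged to about 0.28 rad, with its rear ball at (443,222). That is still under the 0.9 limit. The pile is almost at the left stop. I'll finish the push slightly farther forward.

>>> {"name": "jog_arm", "arguments": {
  "motion": [
    {"claw":-0.4,"dx":-2,"dy":-3,"dz":0,"turn":0},
    {"claw":-0.4,"dx":-2,"dy":-5,"dz":0,"turn":0},
    {"claw":-0.4,"dx":-2,"dy":-7,"dz":0,"turn":0},
    {"claw":-0.4,"dx":-2,"dy":-8,"dz":0,"turn":0},
    {"claw":-0.4,"dx":-2,"dy":-8.5,"dz":0,"turn":0}
  ]
}}

```text
time: 5.92
eef_pos: [0.5216, -0.0612, 0.0419]
tool_rot: [[0.998, 0.07, 0.004], [0.07, -0.997, -0.009], [0.004, 0.009, -1.0]]
ft_force: [2.6, -10.2, -2.5]
finger_gap: 0.0597
```

```bash
python3 - <<'E'
from h import *
st();crop('top',120,140,280,275,5,'t5.png')
E
```

```text
t 5.92 press [ -96.  -121.2] z 41.9 jaw -0.4 F [  2.6 -10.2  -2.5] M [-1.77 -0.49 -0.39] gap 0.0597 q [-0.11  0.43 -0.48  0.66 -0.01  1.39]
```

View pics/t5.png

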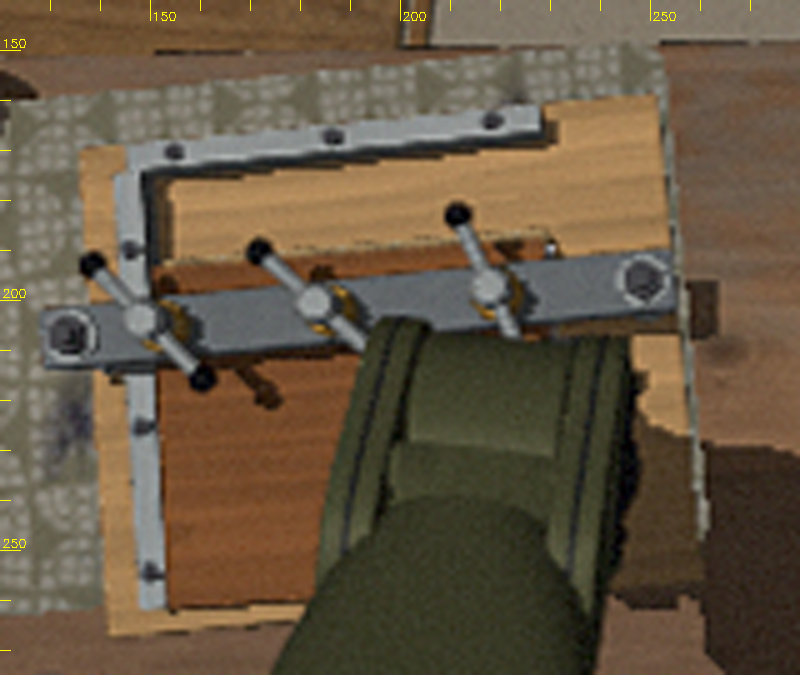

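The push reached 10 N with the left edge flush. The right handle is at about 0.49 rad. Next I retract, lift and move to the front with the jaws turned.

>>> {"name": "jog_arm", "arguments": {
  "motion": [
    {"claw":-0.4,"dx":-8,"dy":14,"dz":0,"turn":0},
    {"claw":-0.4,"dx":-14,"dy":28,"dz":0,"turn":0},
    {"claw":-0.4,"dx":-18,"dy":28,"dz":-40,"turn":0},
    {"claw":-0.4,"dx":-30,"dy":20,"dz":-90,"turn":-10},
    {"claw":-0.4,"dx":-50,"dy":0,"dz":-100,"turn":-20},
    {"claw":-0.4,"dx":-70,"dy":-25,"dz":-100,"turn":-30},
    {"claw":-0.4,"dx":-95,"dy":-50,"dz":-100,"turn":-40},
    {"claw":-0.4,"dx":-95,"dy":-75,"dz":-100,"turn":-50},
    {"claw":-0.4,"dx":-95,"dy":-100,"dz":-100,"turn":-60},
    {"claw":-0.4,"dx":-95,"dy":-125,"dz":-100,"turn":-70},
    {"claw":-0.4,"dx":-95,"dy":-125,"dz":-100,"turn":-80},
    {"claw":-0.4,"dx":-95,"dy":-125,"dz":-100,"turn":-90},
    {"claw":-0.4,"dx":-95,"dy":-125,"dz":-100,"turn":-90}
  ]
}}

```text
time: 7.6
eef_pos: [0.4169, 0.0575, 0.1404]
tool_rot: [[-0.068, 0.998, 0.003], [0.998, 0.068, -0.008], [-0.008, 0.003, -1.0]]
ft_force: [0.6, 0.3, -0.3]
finger_gap: 0.0599
```

```bash
python3 - <<'E'
from h import *
st();crop('top',120,140,280,275,5,'t6.png');crop('side',140,130,300,240,5,'s6.png')
print(go(-.19,.005,.042,90))
E
```

```text
t 7.6 press [-191.2    5.2] z 140.4 jaw 89.5 F [ 0.6  0.3 -0.3] M [ 0.02 -0.05  0.01] gap 0.0599 q [ 0.14  0.16 -0.57  0.84 -0.01  0.07]
([0.7, 0.6, 98.4], np.float64(-0.548704840699969))
```

View pics/t6.png

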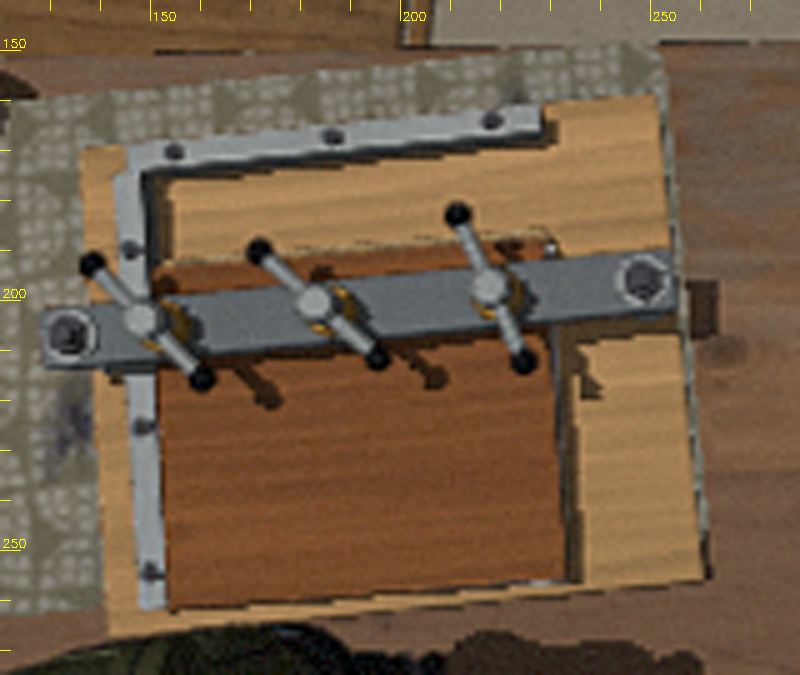

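View pics/s6.png

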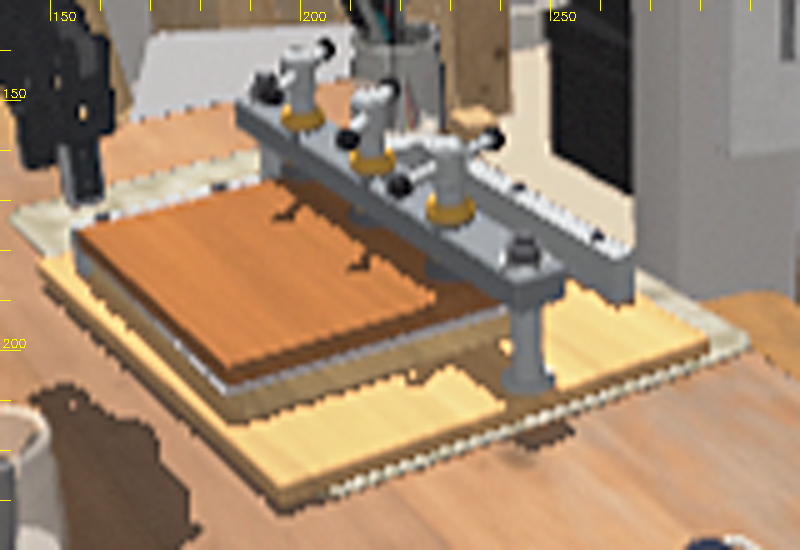

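The top crop shows the pile flush with the left stop. Right handle is at about 0.5 rad. The fingers are at the front, out of frame. Next comes the front push.

>>> {"name": "jog_arm", "arguments": {
  "motion": [
    {"claw":-0.4,"dx":1,"dy":0,"dz":50,"turn":-0.5},
    {"claw":-0.4,"dx":1,"dy":0,"dz":90,"turn":-0.5},
    {"claw":-0.4,"dx":1,"dy":0,"dz":98,"turn":-0.5},
    {"claw":-0.4,"dx":1,"dy":8,"dz":98,"turn":-0.5},
    {"claw":-0.4,"dx":1,"dy":17,"dz":98,"turn":-0.5},
    {"claw":-0.4,"dx":1,"dy":24,"dz":98,"turn":-0.5},
    {"claw":-0.4,"dx":1,"dy":30,"dz":98,"turn":-0.5},
    {"claw":-0.4,"dx":1,"dy":36,"dz":98,"turn":-0.5},
    {"claw":-0.4,"dx":1,"dy":42,"dz":98,"turn":-0.5},
    {"claw":-0.4,"dx":1,"dy":48,"dz":98,"turn":-0.5},
    {"claw":-0.4,"dx":1,"dy":54,"dz":98,"turn":-0.5},
    {"claw":-0.4,"dx":1,"dy":60,"dz":98,"turn":-0.5},
    {"claw":-0.4,"dx":1,"dy":66,"dz":98,"turn":-0.5},
    {"claw":-0.4,"dx":1,"dy":72,"dz":98,"turn":-0.5},
    {"claw":-0.4,"dx":1,"dy":77,"dz":98,"turn":-0.5},
    {"claw":-0.4,"dx":1,"dy":80,"dz":98,"turn":-0.5}
  ]
}}

```text
time: 9.7
eef_pos: [0.4978, 0.0631, 0.0426]
tool_rot: [[-0.076, 0.997, 0.004], [0.997, 0.076, -0.008], [-0.009, 0.003, -1.0]]
ft_force: [-1.9, -0.4, -0.4]
finger_gap: 0.0596
```

```bash
python3 - <<'E'
from h import *
st();crop('top',120,140,280,275,5,'t7.png')
crop('side',140,130,300,240,5,'s7.png')
print(go(-.106,.005,.042,90))
E
```

```text
t 9.7 press [-110.2    4.6] z 42.6 jaw 90.0 F [-1.9 -0.4 -0.4] M [-0.13  0.45 -0.02] gap 0.0596 q [ 0.13  0.4  -0.53  0.64 -0.01  0.06]
([0.5, 3.8, 0.8], np.float64(-0.052524028666653066))
```

View pics/t7.png

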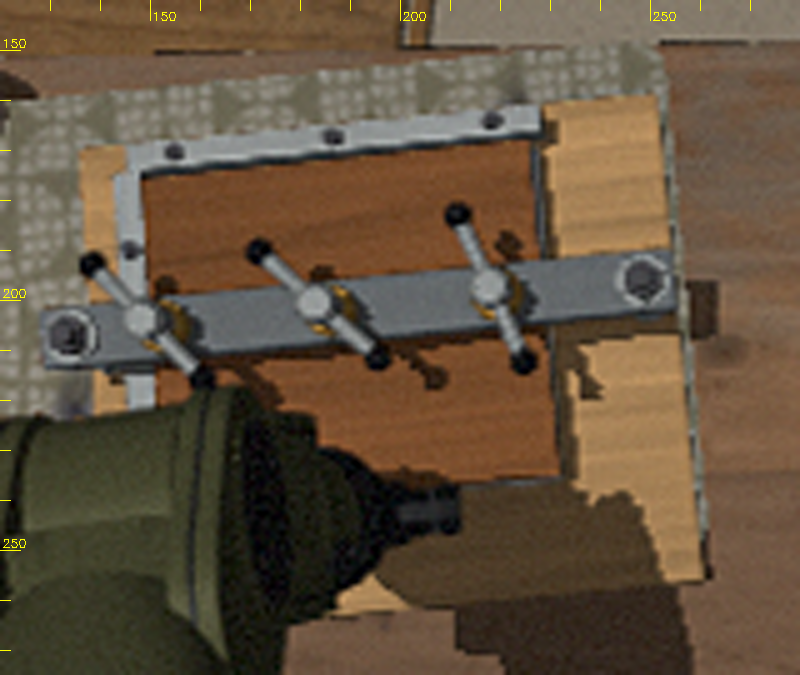

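View pics/s7.png

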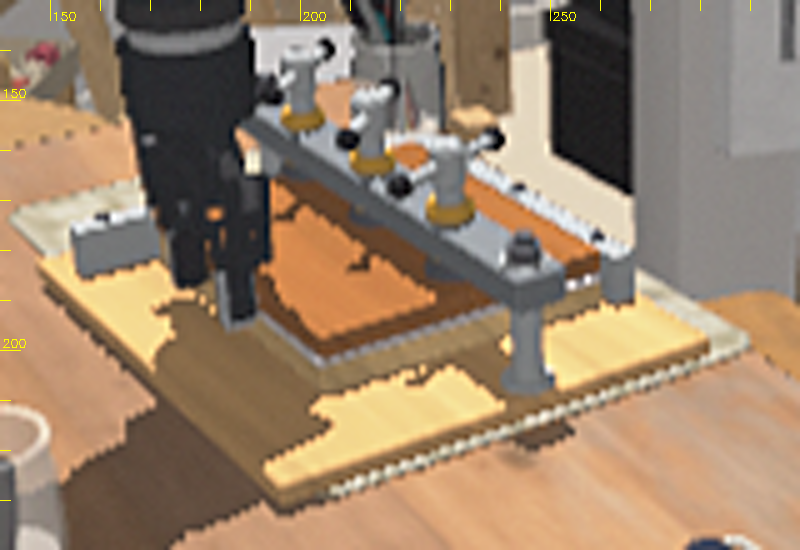

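The pile is almost at the back stop. The crop shows its rear edge within a few pixels of the stop. I'll push on.

>>> {"name": "jog_arm", "arguments": {
  "motion": [
    {"claw":-0.4,"dx":0,"dy":3,"dz":0,"turn":0},
    {"claw":-0.4,"dx":0,"dy":5,"dz":0,"turn":0},
    {"claw":-0.4,"dx":0,"dy":6.5,"dz":0,"turn":0},
    {"claw":-0.4,"dx":0,"dy":7.5,"dz":0,"turn":0},
    {"claw":-0.4,"dx":0,"dy":7.5,"dz":0,"turn":0}
  ]
}}

```text
time: 10.42
eef_pos: [0.5025, 0.0631, 0.0423]
tool_rot: [[-0.076, 0.997, -0.001], [0.997, 0.076, -0.009], [-0.009, -0.001, -1.0]]
ft_force: [-7.7, -1.6, 3.0]
finger_gap: 0.06
```

```bash
python3 - <<'E'
from h import *
st();crop('top',120,140,280,275,5,'t8.png')
E
```

```text
t 10.43 press [-105.5    4.2] z 42.3 jaw 89.9 F [-7.7 -1.6  3. ] M [-0.16  1.46 -0.  ] gap 0.06 q [ 0.13  0.41 -0.51  0.65 -0.01  0.05]
```

View pics/t8.png

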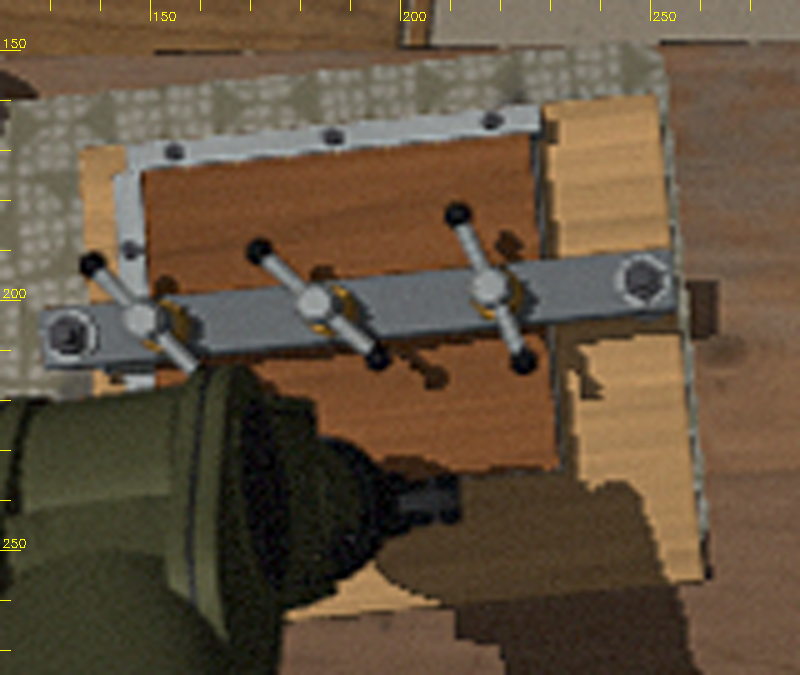

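>>> {"name": "jog_arm", "arguments": {
  "motion": [
    {"claw":-0.4,"dx":0,"dy":3,"dz":0,"turn":0},
    {"claw":-0.4,"dx":0,"dy":4.5,"dz":0,"turn":0},
    {"claw":-0.4,"dx":0,"dy":4.5,"dz":0,"turn":0}
  ]
}}

```text
time: 10.85
eef_pos: [0.5029, 0.063, 0.0416]
tool_rot: [[-0.076, 0.997, -0.008], [0.997, 0.076, -0.01], [-0.009, -0.009, -1.0]]
ft_force: [-8.8, -0.3, 4.0]
finger_gap: 0.0596
```

```bash
python3 - <<'E'
from h import *
st()
E
```

```text
t 10.85 press [-105.1    4.1] z 41.6 jaw 90.0 F [-8.8 -0.3  4. ] M [-0.15  1.86  0.06] gap 0.0596 q [ 0.13  0.42 -0.51  0.66 -0.01  0.05]
```

>>> {"name": "jog_arm", "arguments": {
  "motion": [
    {"claw":-0.4,"dx":0,"dy":-20,"dz":0,"turn":0},
    {"claw":-0.4,"dx":0,"dy":-50,"dz":0,"turn":0},
    {"claw":0.3,"dx":0,"dy":-80,"dz":-30,"turn":0},
    {"claw":1,"dx":0,"dy":-100,"dz":-80,"turn":0},
    {"claw":1,"dx":0,"dy":-110,"dz":-100,"turn":0},
    {"claw":1,"dx":0,"dy":-110,"dz":-100,"turn":0}
  ]
}}

```text
time: 11.6
eef_pos: [0.3964, 0.056, 0.1448]
tool_rot: [[-0.077, 0.997, -0.001], [0.997, 0.077, -0.009], [-0.009, -0.002, -1.0]]
ft_force: [1.2, 0.8, 0.1]
finger_gap: 0.0002
```

```bash
python3 - <<'E'
from h import *
st();crop('top',120,140,280,275,5,'t9.png');d=crop('side',140,130,300,240,5,'s9.png')
dt=cam('top')
for x,y in((-.095,-.11),(-.095,.11),(.095,.11),(.095,-.11)):
    a=(proj(dt,[*toW(x,y),.053])[0]-[120,140])*5
    b=[(proj(d,[*toW(x,y),z])[0]-[140,130])*5 for z in(.018,.034,.053)]
    print(x,y,a.round(),np.round(b).tolist())
E
```

```text
t 11.6 press [-211.9    5.3] z 144.8 jaw 90.0 F [1.2 0.8 0.1] M [ 0.04 -0.02 -0.  ] gap 0.0002 q [ 0.15  0.13 -0.6   0.84 -0.01  0.07]
-0.095 -0.11 [560. 469.] [[328.0, 390.0], [326.0, 365.0], [324.0, 335.0]]
-0.095 0.11 [163. 507.] [[164.0, 255.0], [161.0, 232.0], [158.0, 204.0]]
0.095 0.11 [142. 169.] [[421.0, 184.0], [420.0, 162.0], [418.0, 136.0]]
0.095 -0.11 [530. 131.] [[606.0, 300.0], [606.0, 276.0], [606.0, 248.0]]
```

View pics/t9.png

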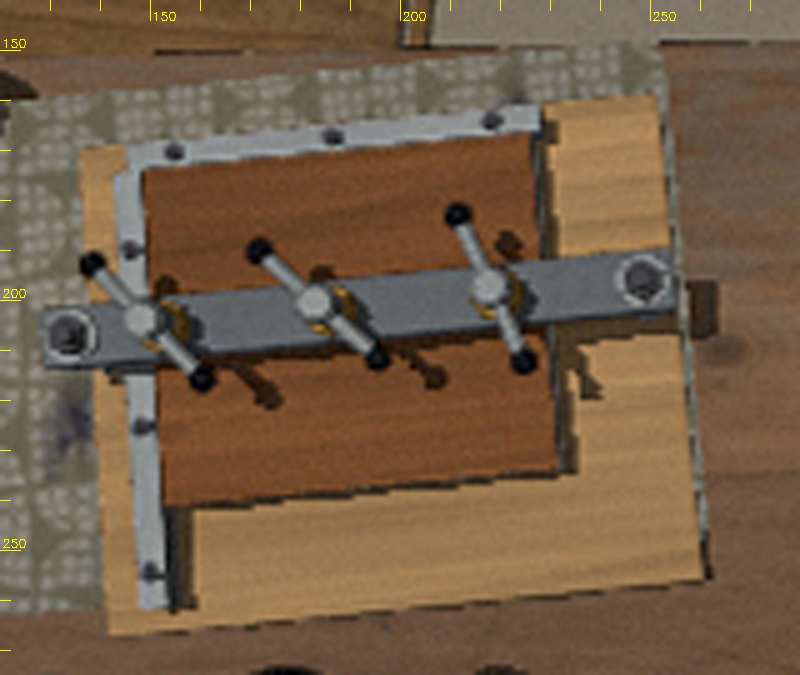

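View pics/s9.png

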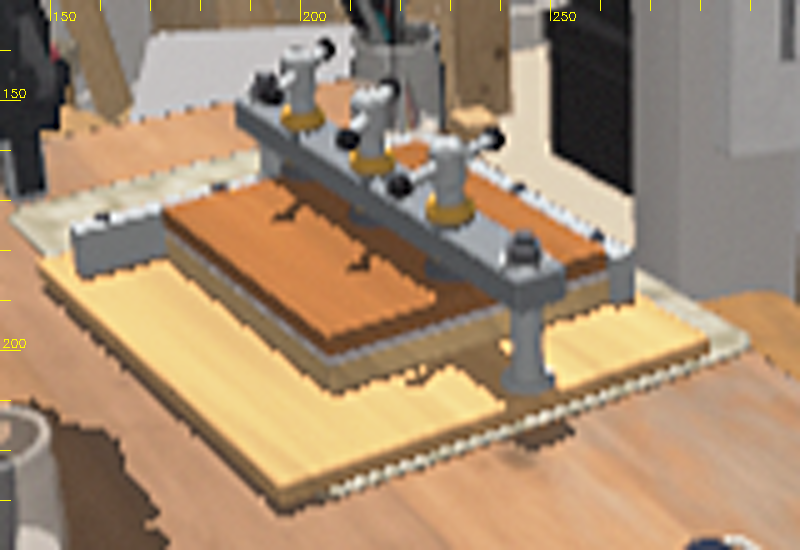

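The top crop shows the pressing board's corners at (165,507), (558,470) and (530,133), within about a pixel of the prediction. In the side crop the front-right corner looks vertical through all layers. I'll zoom in on the right edge for each layer.

```bash
python3 - <<'E'
from h import *
d=crop('side',190,160,270,215,10,'s10.png');dt=crop('top',205,155,245,245,6.5,'t10.png')
for x in(-.095,-.02,.05,.095):
  print(x,[((proj(dt,[*toW(x,-.11),z])[0]-[205,155])*6.5).round().tolist() for z in(.018,.034,.038,.053)],[((proj(d,[*toW(x,-.11),z])[0]-[190,160])*10).round().tolist() for z in(.018,.034,.038,.053)])
E
```

```text
-0.095 [[181.0, 514.0], [179.0, 513.0], [178.0, 513.0], [175.0, 512.0]] [[157.0, 480.0], [153.0, 430.0], [152.0, 417.0], [148.0, 369.0]]
-0.02 [[167.0, 343.0], [164.0, 340.0], [163.0, 339.0], [160.0, 337.0]] [[387.0, 406.0], [384.0, 356.0], [384.0, 344.0], [381.0, 297.0]]
0.05 [[153.0, 187.0], [150.0, 181.0], [149.0, 180.0], [146.0, 175.0]] [[589.0, 340.0], [588.0, 292.0], [587.0, 280.0], [586.0, 234.0]]
0.095 [[144.0, 87.0], [141.0, 81.0], [140.0, 79.0], [137.0, 73.0]] [[713.0, 300.0], [712.0, 252.0], [712.0, 240.0], [712.0, 195.0]]
```

View pics/s10.png

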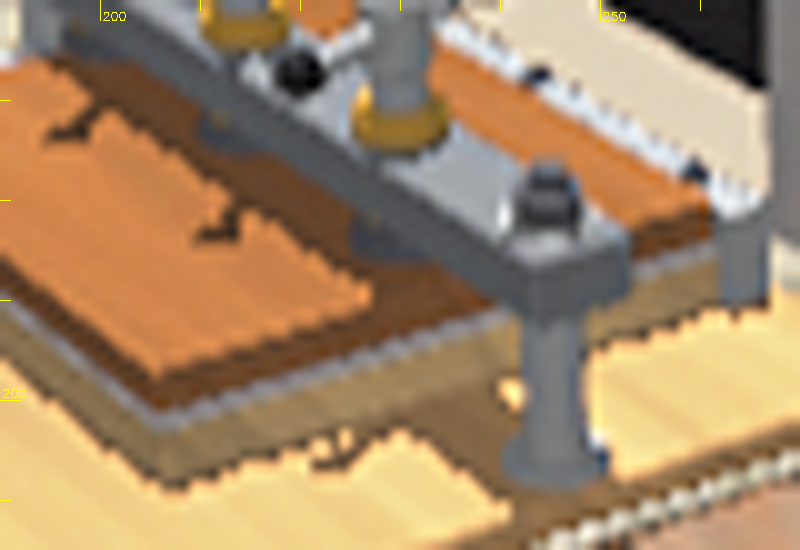

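View pics/t10.png

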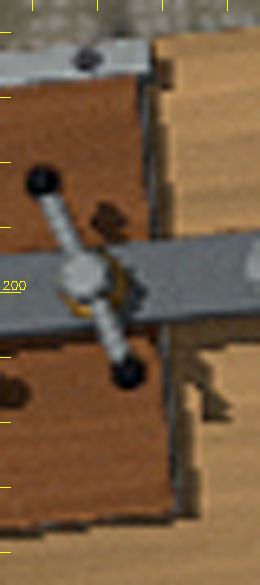

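All layers look flush along the right edge, within about 1.5 mm of home. For the screws I'll measure the tip height with the jaws shut, then compute the sweep path.

```bash
python3 - <<'E'
from h import *
st()
d=crop('side',110,120,210,180,8,'s11.png')
w=toW(-.212,.005)
for z in (.130,.125,.120): print(z,((proj(d,[*w,z])[0]-[110,120])*8).round())
hx,hy=11,14.5
def path(y0,r=.027):
    out=[]
    for v in np.linspace(0,1.75,12):
        a=v-.85;u=np.array([-np.cos(a),np.sin(a)]);t=np.array([np.sin(a),np.cos(a)])
        k=np.clip(a/.15,-1,1)
        c=np.array([11*k,14.5])  # touching corner rel. centre
        p=1000*r*u-4.5*t-c
        out.append(p.round(1).tolist())
    return out
print(path(0))
E
```

```text
t 11.85 press [-214.3    5.1] z 141.7 jaw 90.0 F [0.2 0.6 0. ] M [0.02 0.02 0.03] gap -0.0002 q [ 0.15  0.13 -0.6   0.85 -0.01  0.07]
0.13 [280. 384.]
0.125 [282. 397.]
0.12 [284. 411.]
[[-3.4, -37.8], [-6.9, -35.2], [-10.0, -32.1], [-12.5, -28.5], [-14.4, -24.6], [-22.7, -20.5], [-35.0, -16.2], [-38.2, -11.8], [-37.5, -7.5], [-36.0, -3.4], [-34.0, 0.4], [-31.3, 3.9]]
```

View pics/s11.png

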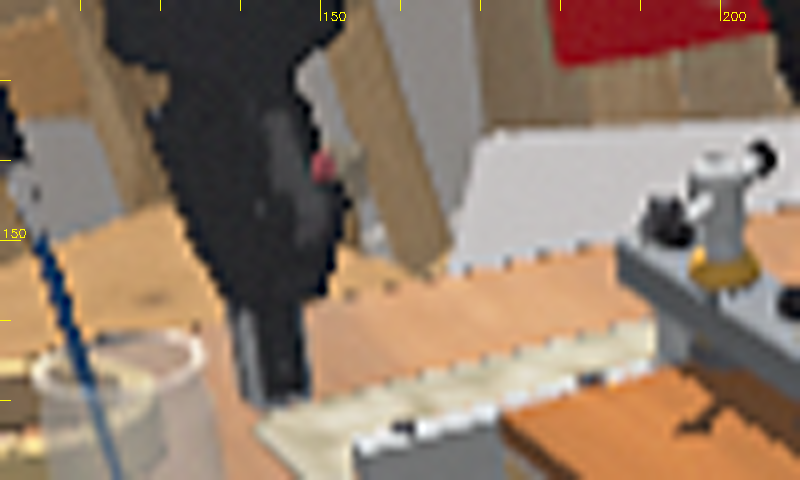

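```bash
python3 - <<'E'
from h import *
st();print(go(-.001,-.041,.2,90),go(-.001,-.041,.126,90))
E
```

```text
t 11.9 press [-214.4    5.1] z 141.7 jaw 90.0 F [-0.3  0.1  1.3] M [ 0.04  0.   -0.01] gap -0.0002 q [ 0.15  0.13 -0.6   0.85 -0.01  0.07]
([-46.5, 212.8, -60.2], np.float64(-0.026691534126086935)) ([-45.8, 213.6, 13.8], np.float64(-0.026691534126086935))
```

>>> {"name": "jog_arm", "arguments": {
  "motion": [
    {"claw":1,"dx":0,"dy":0,"dz":-50,"turn":0},
    {"claw":1,"dx":-12,"dy":50,"dz":-60,"turn":0},
    {"claw":1,"dx":-23,"dy":100,"dz":-60,"turn":0},
    {"claw":1,"dx":-35,"dy":150,"dz":-60,"turn":0},
    {"claw":1,"dx":-46,"dy":200,"dz":-60,"turn":0},
    {"claw":1,"dx":-46,"dy":213,"dz":-60,"turn":0},
    {"claw":1,"dx":-46,"dy":213,"dz":-45,"turn":0},
    {"claw":1,"dx":-46,"dy":213,"dz":-30,"turn":0},
    {"claw":1,"dx":-46,"dy":213,"dz":-30,"turn":0}
  ]
}}

```text
time: 13.02
eef_pos: [0.607, 0.0264, 0.1677]
tool_rot: [[-0.077, 0.997, -0.015], [0.997, 0.077, -0.01], [-0.009, -0.016, -1.0]]
ft_force: [1.0, 0.5, 0.3]
finger_gap: 0.0
```

```bash
python3 - <<'E'
from h import *
st();crop('side',140,130,300,240,5,'s12.png');print(go(-.001,-.041,.126,90))
E
```

```text
t 13.03 press [ -4.1 -40.4] z 167.7 jaw 90.0 F [1.  0.5 0.3] M [-0.03 -0.03  0.01] gap 0.0 q [ 0.05  0.45 -0.06  1.07 -0.01 -0.03]
([-0.1, 2.7, 42.9], np.float64(-0.004483610657075587))
```

View pics/s12.png

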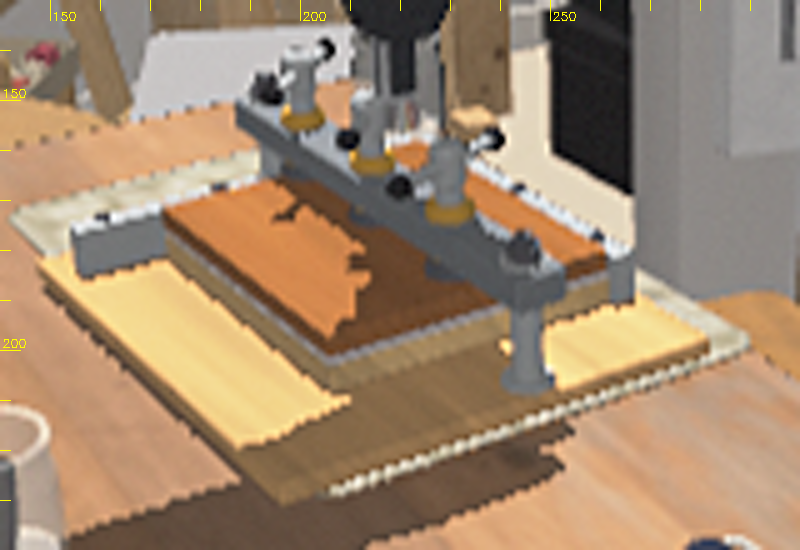

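The side crop shows the shut tip at (402,92), between the middle and right hubs. Lowering it now.

>>> {"name": "jog_arm", "arguments": {
  "motion": [
    {"claw":1,"dx":-1,"dy":3,"dz":15,"turn":0},
    {"claw":1,"dx":-1,"dy":3,"dz":28,"turn":0},
    {"claw":1,"dx":-1,"dy":3,"dz":36,"turn":0},
    {"claw":1,"dx":-1,"dy":3,"dz":42,"turn":0},
    {"claw":1,"dx":-1,"dy":3,"dz":42,"turn":0}
  ]
}}

```text
time: 13.7
eef_pos: [0.6102, 0.0252, 0.1263]
tool_rot: [[-0.077, 0.997, -0.014], [0.997, 0.077, -0.01], [-0.009, -0.015, -1.0]]
ft_force: [0.1, -0.3, -1.0]
finger_gap: 0.0001
```

```bash
python3 - <<'E'
from h import *
st();crop('side',170,130,270,200,8,'s13.png');crop('top',120,140,280,275,5,'t13.png')
E
```

```text
t 13.7 press [ -1.  -41.9] z 126.3 jaw 90.0 F [ 0.1 -0.3 -1. ] M [ 0.02  0.06 -0.03] gap 0.0001 q [ 0.05  0.49 -0.12  0.98 -0.01 -0.03]
```

View pics/s13.png

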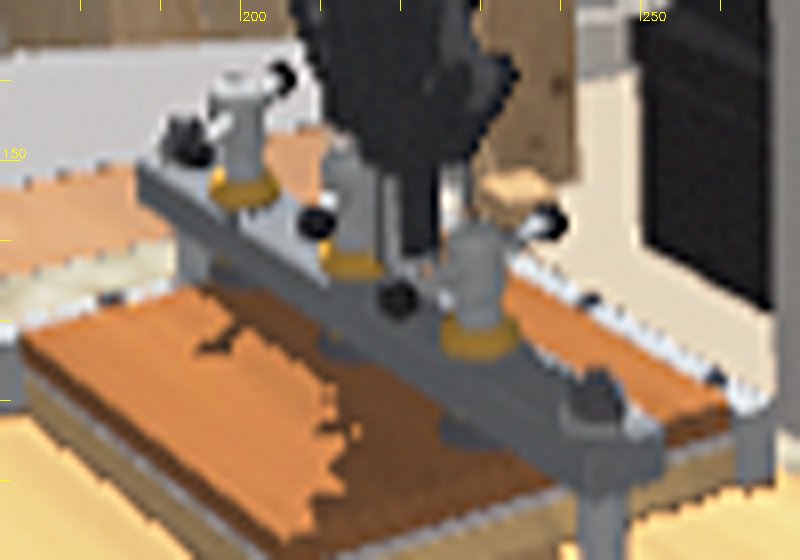

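View pics/t13.png

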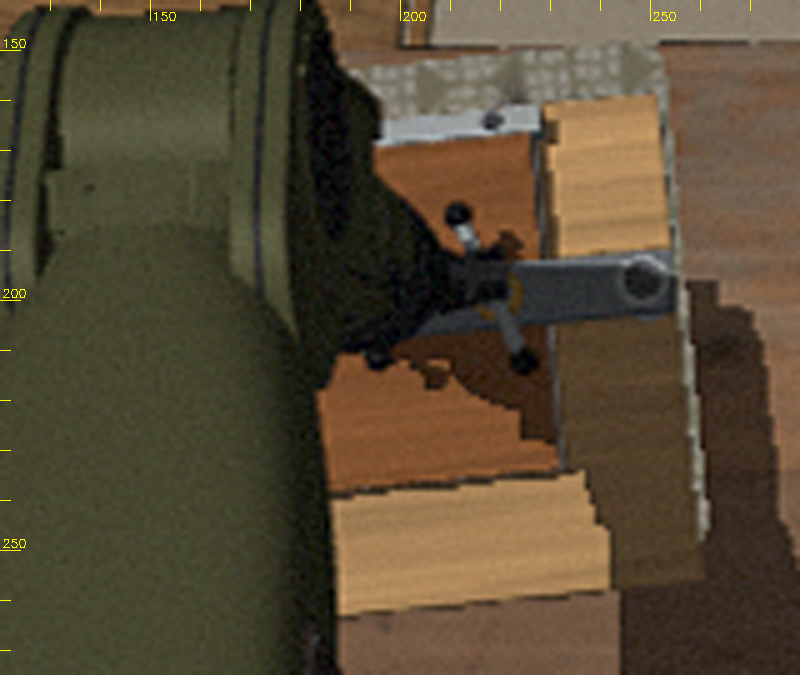

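>>> {"name": "jog_arm", "arguments": {
  "motion": [
    {"claw":1,"dx":4,"dy":-2,"dz":0,"turn":0},
    {"claw":1,"dx":7,"dy":-6,"dz":0,"turn":0},
    {"claw":1,"dx":10,"dy":-9,"dz":0,"turn":0},
    {"claw":1,"dx":13.5,"dy":-12,"dz":0,"turn":0},
    {"claw":1,"dx":17.5,"dy":-16,"dz":0,"turn":0},
    {"claw":1,"dx":22,"dy":-23,"dz":0,"turn":0},
    {"claw":1,"dx":26.5,"dy":-30,"dz":0,"turn":0},
    {"claw":1,"dx":31,"dy":-34,"dz":0,"turn":0},
    {"claw":1,"dx":36,"dy":-35,"dz":0,"turn":0},
    {"claw":1,"dx":41,"dy":-34,"dz":0,"turn":0},
    {"claw":1,"dx":45,"dy":-32,"dz":0,"turn":0},
    {"claw":1,"dx":48,"dy":-30,"dz":0,"turn":0},
    {"claw":1,"dx":51,"dy":-28,"dz":0,"turn":0},
    {"claw":1,"dx":51,"dy":-28,"dz":0,"turn":0}
  ]
}}

```text
time: 15.55
eef_pos: [0.578, 0.0743, 0.1263]
tool_rot: [[-0.077, 0.997, -0.015], [0.997, 0.077, -0.01], [-0.009, -0.015, -1.0]]
ft_force: [-1.6, -2.1, -1.5]
finger_gap: 0.0002
```

```bash
python3 - <<'E'
from h import *
st();crop('side',170,130,270,200,8,'s14.png')
E
```

```text
t 15.55 press [-29.3   9.6] z 126.3 jaw 90.0 F [-1.6 -2.1 -1.5] M [-0.44  0.35 -0.01] gap 0.0002 q [ 0.13  0.44 -0.19  0.95 -0.01  0.05]
```

View pics/s14.png

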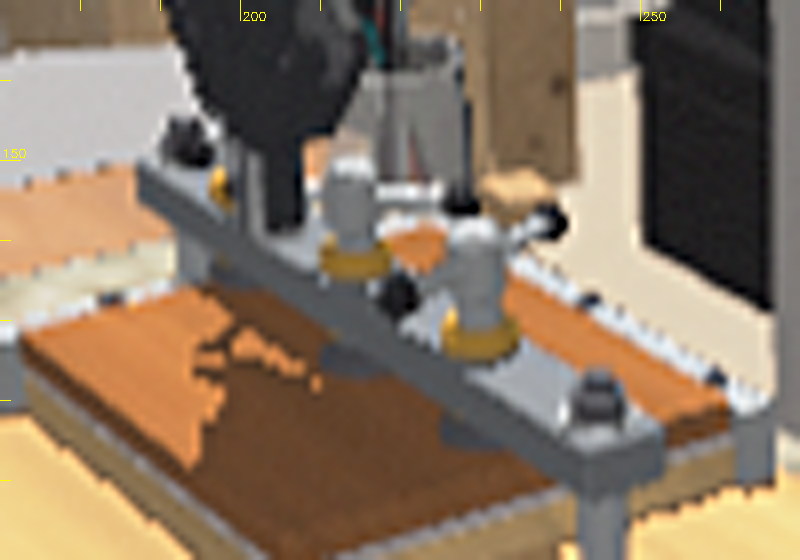

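>>> {"name": "jog_arm", "arguments": {
  "motion": [
    {"claw":1,"dx":2,"dy":2,"dz":0,"turn":0},
    {"claw":1,"dx":4,"dy":4,"dz":0,"turn":0},
    {"claw":1,"dx":5,"dy":5,"dz":0,"turn":0},
    {"claw":1,"dx":5,"dy":5,"dz":0,"turn":0}
  ]
}}

```text
time: 16.1
eef_pos: [0.5795, 0.0768, 0.1259]
tool_rot: [[-0.076, 0.997, -0.02], [0.997, 0.076, -0.016], [-0.014, -0.022, -1.0]]
ft_force: [-7.1, -10.4, 3.4]
finger_gap: 0.0003
```

```bash
python3 - <<'E'
from h import *
st();d=crop('side',170,130,270,200,8,'s15.png')
for v in(1.3,1.5,1.7):
  a=v-.85;print(v,[((proj(d,[*toW(k*.042*np.cos(a),-k*.042*np.sin(a)),.127-.0038*v])[0]-[170,130])*8).round().tolist() for k in (1,-1)])
E
```

```text
t 16.1 press [-27.6  11.9] z 125.9 jaw 89.9 F [ -7.1 -10.4   3.4] M [-2.05  1.46  0.07] gap 0.0003 q [ 0.14  0.45 -0.18  0.96 -0.01  0.06]
1.3 [[462.0, 185.0], [238.0, 201.0]]
1.5 [[462.0, 195.0], [239.0, 194.0]]
1.7 [[458.0, 205.0], [245.0, 188.0]]
```

View pics/s15.png

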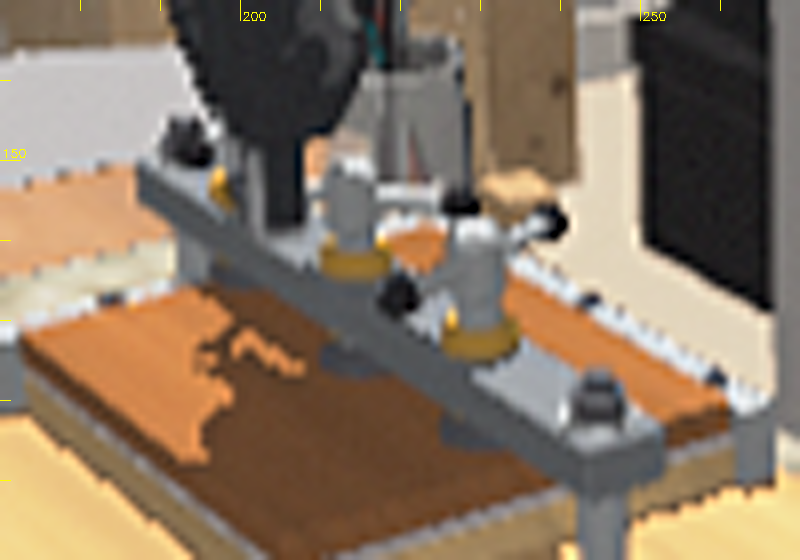

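The force rose to 12.6 N and the rear ball sits at (460,200), next to the predicted 1.7 rad position. That is the end stop. I'll press a little more, back off, lift and check.

>>> {"name": "jog_arm", "arguments": {
  "motion": [
    {"claw":1,"dx":4,"dy":5,"dz":0,"turn":0},
    {"claw":1,"dx":4,"dy":5,"dz":0,"turn":0},
    {"claw":1,"dx":-4,"dy":-6,"dz":0,"turn":0},
    {"claw":1,"dx":-8,"dy":-12,"dz":0,"turn":0},
    {"claw":1,"dx":-8,"dy":-12,"dz":-40,"turn":0},
    {"claw":1,"dx":-8,"dy":-40,"dz":-75,"turn":0},
    {"claw":1,"dx":-8,"dy":-100,"dz":-75,"turn":0},
    {"claw":1,"dx":-8,"dy":-140,"dz":-75,"turn":0},
    {"claw":1,"dx":-8,"dy":-140,"dz":-75,"turn":0}
  ]
}}

```text
time: 17.27
eef_pos: [0.4394, 0.0598, 0.2045]
tool_rot: [[-0.077, 0.997, -0.021], [0.997, 0.076, -0.014], [-0.013, -0.022, -1.0]]
ft_force: [1.0, 0.2, 0.7]
finger_gap: 0.0002
```

```bash
python3 - <<'E'
from h import *
st();d=crop('top',120,140,280,275,5,'t16.png')
for v in(1.5,1.6,1.7):
  a=v-.85;print(v,[((proj(d,[*toW(k*.042*np.cos(a),-k*.042*np.sin(a)),.127-.0038*v])[0]-[120,140])*5).round().tolist() for k in (1,-1)])
for y in(.09,-.09):print(go(-.001,y-.041,.2,90),go(-.001,y-.041,.126,90))
E
```

```text
t 17.27 press [-168.7    5.8] z 204.5 jaw 90.0 F [1.  0.2 0.7] M [ 0.01 -0.09 -0.01] gap 0.0002 q [ 0.14  0.16 -0.38  1.05 -0.01  0.07]
1.5 [[368.0, 238.0], [281.0, 374.0]]
1.6 [[375.0, 242.0], [274.0, 369.0]]
1.7 [[381.0, 248.0], [269.0, 364.0]]
([43.3, 165.2, 1.0], np.float64(-0.021080272055144178)) ([44.3, 166.7, 75.0], np.float64(-0.021080272055144178))
([-136.6, 165.4, 3.3], np.float64(-0.021080272055144178)) ([-135.7, 166.8, 77.3], np.float64(-0.021080272055144178))
```

View pics/t16.png

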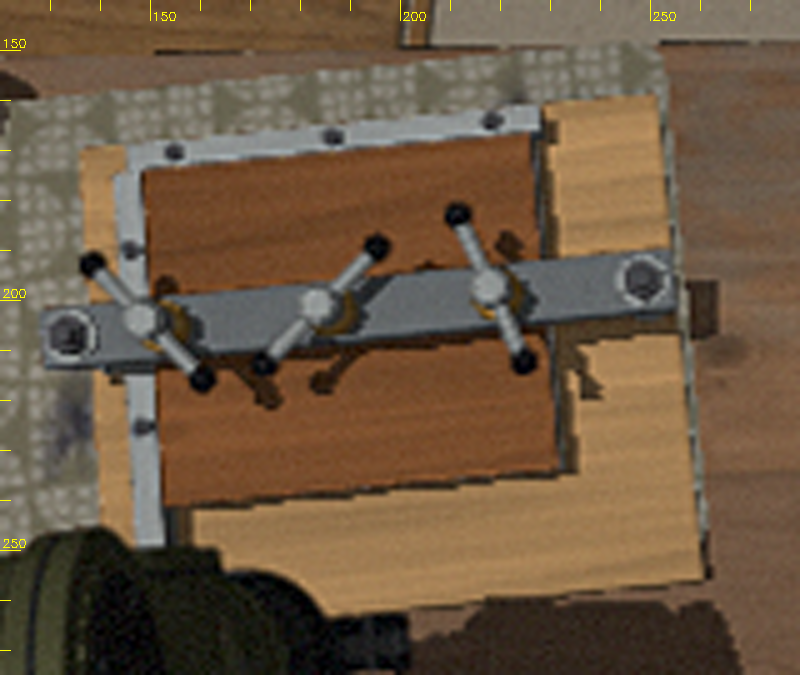

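The top crop shows the middle handle's balls at (377,246) and (263,366), which gives about 1.69 rad, so it is home. Next is the left screw.

>>> {"name": "jog_arm", "arguments": {
  "motion": [
    {"claw":1,"dx":14,"dy":50,"dz":0,"turn":0},
    {"claw":1,"dx":28,"dy":100,"dz":0,"turn":0},
    {"claw":1,"dx":44,"dy":150,"dz":0,"turn":0},
    {"claw":1,"dx":44,"dy":167,"dz":0,"turn":0},
    {"claw":1,"dx":44,"dy":167,"dz":20,"turn":0},
    {"claw":1,"dx":44,"dy":167,"dz":35,"turn":0},
    {"claw":1,"dx":44,"dy":167,"dz":50,"turn":0},
    {"claw":1,"dx":44,"dy":167,"dz":62,"turn":0},
    {"claw":1,"dx":44,"dy":167,"dz":70,"turn":0},
    {"claw":1,"dx":44,"dy":167,"dz":75,"turn":0},
    {"claw":1,"dx":44,"dy":167,"dz":75,"turn":0}
  ]
}}

```text
time: 18.7
eef_pos: [0.6035, 0.1155, 0.1259]
tool_rot: [[-0.077, 0.997, -0.018], [0.997, 0.076, -0.014], [-0.013, -0.019, -1.0]]
ft_force: [0.8, -0.3, -0.4]
finger_gap: -0.0001
```

```bash
python3 - <<'E'
from h import *
st();crop('side',170,130,270,200,8,'s17.png');print(go(-.001,.049,.126,90))
E
```

```text
t 18.7 press [-0.8 48.7] z 125.9 jaw 90.0 F [ 0.8 -0.3 -0.4] M [ 0.01  0.01 -0.01] gap -0.0001 q [ 0.19  0.5  -0.1   0.99 -0.01  0.12]
([0.3, -0.5, 0.2], np.float64(-0.02317357833015876))
```

View pics/s17.png

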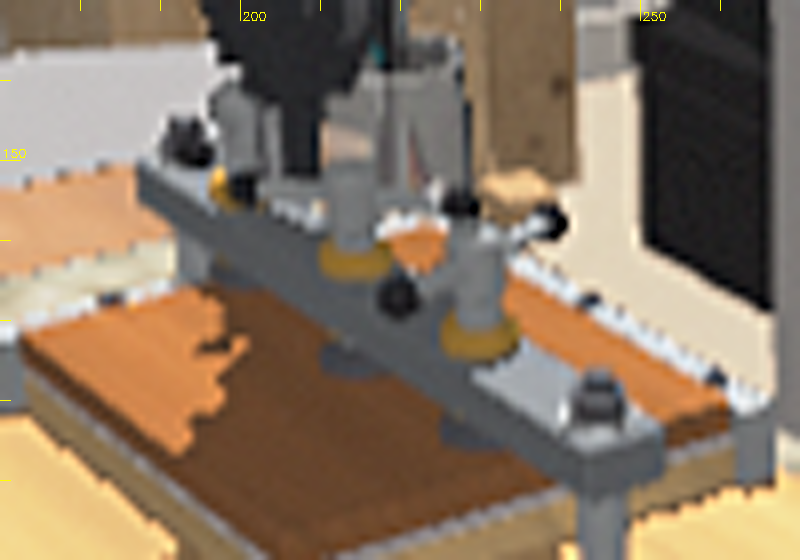

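The tip is down between the middle and left handles without touching anything. Repeating the sweep.

>>> {"name": "jog_arm", "arguments": {
  "motion": [
    {"claw":1,"dx":4,"dy":-2,"dz":0,"turn":0},
    {"claw":1,"dx":7,"dy":-6,"dz":0,"turn":0},
    {"claw":1,"dx":10,"dy":-9,"dz":0,"turn":0},
    {"claw":1,"dx":13.5,"dy":-12,"dz":0,"turn":0},
    {"claw":1,"dx":17.5,"dy":-16,"dz":0,"turn":0},
    {"claw":1,"dx":22,"dy":-23,"dz":0,"turn":0},
    {"claw":1,"dx":26.5,"dy":-30,"dz":0,"turn":0},
    {"claw":1,"dx":31,"dy":-34,"dz":0,"turn":0},
    {"claw":1,"dx":36,"dy":-35,"dz":0,"turn":0},
    {"claw":1,"dx":41,"dy":-34,"dz":0,"turn":0},
    {"claw":1,"dx":45,"dy":-32,"dz":0,"turn":0},
    {"claw":1,"dx":48,"dy":-30,"dz":0,"turn":0},
    {"claw":1,"dx":51,"dy":-28,"dz":0,"turn":0},
    {"claw":1,"dx":53,"dy":-26,"dz":0,"turn":0},
    {"claw":1,"dx":55,"dy":-24,"dz":0,"turn":0},
    {"claw":1,"dx":57,"dy":-22,"dz":0,"turn":0},
    {"claw":1,"dx":57,"dy":-22,"dz":0,"turn":0}
  ]
}}

```text
time: 20.88
eef_pos: [0.5726, 0.1669, 0.125]
tool_rot: [[-0.076, 0.997, -0.027], [0.997, 0.075, -0.022], [-0.02, -0.029, -0.999]]
ft_force: [-9.4, -11.7, 5.1]
finger_gap: 0.0002
```

```bash
python3 - <<'E'
from h import *
st()
E
```

```text
t 20.88 press [-27.6 102.3] z 125.0 jaw 89.9 F [ -9.4 -11.7   5.1] M [-2.4   1.82  0.07] gap 0.0002 q [ 0.29  0.48 -0.14  0.99 -0.01  0.22]
```

It ended at the same relative pose as the middle screw, with 15 N, so this is the end stop. I'll back off and go to the right screw.

>>> {"name": "jog_arm", "arguments": {
  "motion": [
    {"claw":1,"dx":-4,"dy":-6,"dz":0,"turn":0},
    {"claw":1,"dx":-8,"dy":-12,"dz":0,"turn":0},
    {"claw":1,"dx":-8,"dy":-12,"dz":-40,"turn":0},
    {"claw":1,"dx":-8,"dy":-40,"dz":-75,"turn":0},
    {"claw":1,"dx":-30,"dy":-100,"dz":-75,"turn":0},
    {"claw":1,"dx":-60,"dy":-140,"dz":-75,"turn":0},
    {"claw":1,"dx":-110,"dy":-140,"dz":-75,"turn":0},
    {"claw":1,"dx":-110,"dy":-140,"dz":-75,"turn":0}
  ]
}}

```text
time: 21.88
eef_pos: [0.4439, 0.047, 0.2071]
tool_rot: [[-0.072, 0.997, -0.024], [0.997, 0.071, -0.021], [-0.019, -0.025, -0.999]]
ft_force: [0.3, 0.6, 0.4]
finger_gap: -0.0004
```

```bash
python3 - <<'E'
from h import *
st();d=crop('top',120,140,280,275,5,'t18.png')
for v in(1.6,1.7):
  a=v-.85;print(v,[((proj(d,[*toW(k*.042*np.cos(a),.09-k*.042*np.sin(a)),.127-.0038*v])[0]-[120,140])*5).round().tolist() for k in (1,-1)])
print(go(-.001,-.131,.2,90),go(-.001,-.131,.126,90))
E
```

```text
t 21.88 press [-165.1   -7.4] z 207.1 jaw 89.7 F [0.3 0.6 0.4] M [ 0.02 -0.02 -0.05] gap -0.0004 q [ 0.12  0.17 -0.37  1.06 -0.02  0.05]
1.6 [[204.0, 259.0], [103.0, 386.0]]
1.7 [[210.0, 264.0], [97.0, 380.0]]
([-124.0, 164.4, 5.0], np.float64(-0.21460588397764013)) ([-122.7, 166.3, 79.0], np.float64(-0.21460588397764013))
```

View pics/t18.png

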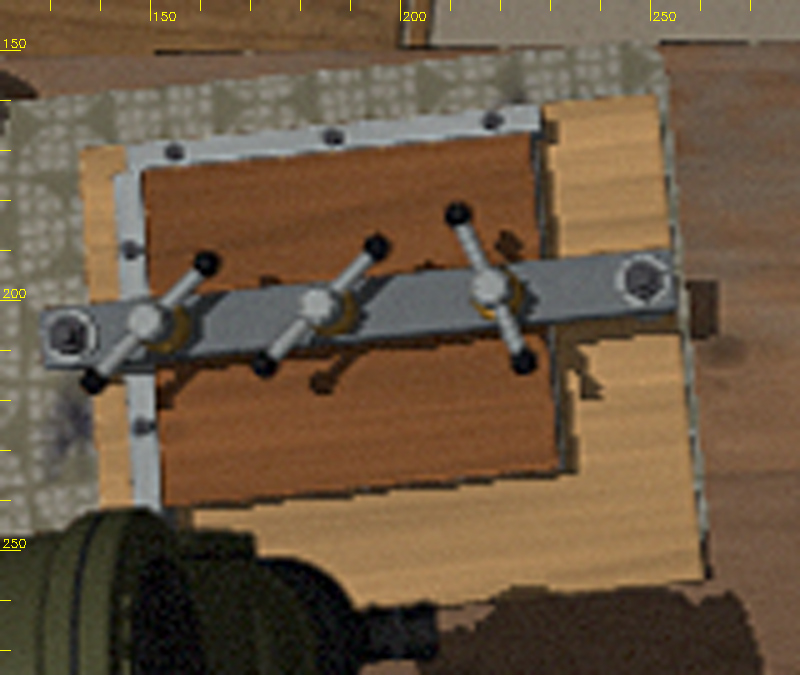

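The left handle's balls are at (207,263) and (92,382), so it is home. Next is the right screw.

>>> {"name": "jog_arm", "arguments": {
  "motion": [
    {"claw":1,"dx":-40,"dy":40,"dz":0,"turn":0},
    {"claw":1,"dx":-80,"dy":85,"dz":0,"turn":0},
    {"claw":1,"dx":-123,"dy":130,"dz":0,"turn":0},
    {"claw":1,"dx":-123,"dy":161,"dz":0,"turn":0},
    {"claw":1,"dx":-123,"dy":161,"dz":20,"turn":0},
    {"claw":1,"dx":-123,"dy":161,"dz":40,"turn":0},
    {"claw":1,"dx":-123,"dy":161,"dz":55,"turn":0},
    {"claw":1,"dx":-123,"dy":161,"dz":66,"turn":0},
    {"claw":1,"dx":-123,"dy":161,"dz":74,"turn":0},
    {"claw":1,"dx":-123,"dy":161,"dz":79,"turn":0},
    {"claw":1,"dx":-123,"dy":161,"dz":79,"turn":0}
  ]
}}

```text
time: 23.3
eef_pos: [0.6118, -0.0644, 0.1261]
tool_rot: [[-0.073, 0.997, -0.024], [0.997, 0.073, -0.02], [-0.018, -0.026, -1.0]]
ft_force: [0.1, 0.4, 0.7]
finger_gap: -0.0002
```

```bash
python3 - <<'E'
from h import *
st();crop('side',170,130,270,200,8,'s19.png')
E
```

```text
t 23.3 press [  -6.3 -131.3] z 126.1 jaw 89.8 F [0.1 0.4 0.7] M [ 0.03 -0.08 -0.02] gap -0.0002 q [-0.09  0.5  -0.1   1.   -0.02 -0.17]
```

View pics/s19.png

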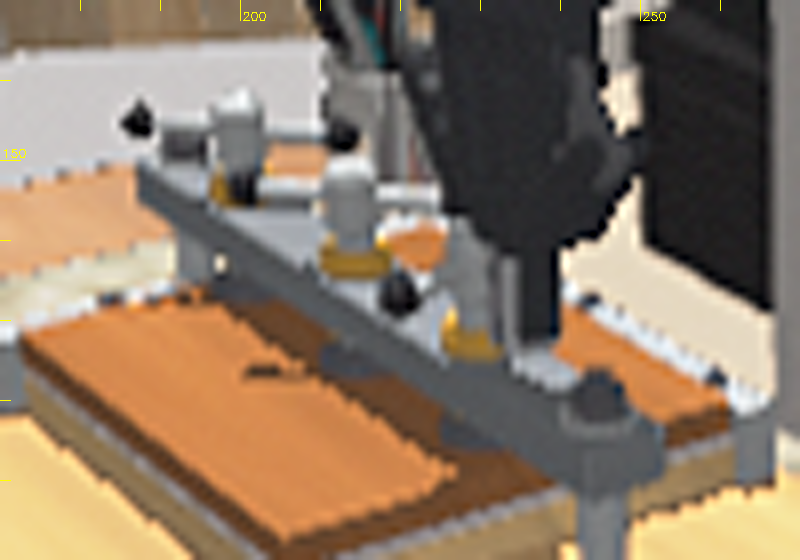

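>>> {"name": "jog_arm", "arguments": {
  "motion": [
    {"claw":1,"dx":5,"dy":-2,"dz":0,"turn":0},
    {"claw":1,"dx":10,"dy":-5,"dz":0,"turn":0},
    {"claw":1,"dx":14.5,"dy":-9,"dz":0,"turn":0},
    {"claw":1,"dx":18,"dy":-13,"dz":0,"turn":0},
    {"claw":1,"dx":21,"dy":-19,"dz":0,"turn":0},
    {"claw":1,"dx":25.5,"dy":-25,"dz":0,"turn":0},
    {"claw":1,"dx":30,"dy":-29,"dz":0,"turn":0},
    {"claw":1,"dx":35,"dy":-30,"dz":0,"turn":0},
    {"claw":1,"dx":40,"dy":-29,"dz":0,"turn":0},
    {"claw":1,"dx":44,"dy":-27,"dz":0,"turn":0},
    {"claw":1,"dx":47,"dy":-25,"dz":0,"turn":0},
    {"claw":1,"dx":50,"dy":-23,"dz":0,"turn":0},
    {"claw":1,"dx":52,"dy":-21,"dz":0,"turn":0},
    {"claw":1,"dx":54,"dy":-19,"dz":0,"turn":0},
    {"claw":1,"dx":56,"dy":-17,"dz":0,"turn":0},
    {"claw":1,"dx":56,"dy":-17,"dz":0,"turn":0},
    {"claw":1,"dx":56,"dy":-17,"dz":0,"turn":0}
  ]
}}

```text
time: 25.48
eef_pos: [0.5866, -0.0127, 0.125]
tool_rot: [[-0.072, 0.997, -0.032], [0.997, 0.071, -0.026], [-0.024, -0.034, -0.999]]
ft_force: [-9.2, -11.1, 2.4]
finger_gap: 0.0003
```

```bash
python3 - <<'E'
from h import *
st()
E
```

```text
t 25.48 press [-27.4 -77.8] z 125.0 jaw 89.7 F [ -9.2 -11.1   2.4] M [-2.08  1.72  0.08] gap 0.0003 q [-0.01  0.46 -0.17  0.98 -0.03 -0.08]
```

>>> {"name": "jog_arm", "arguments": {
  "motion": [
    {"claw":1,"dx":-4,"dy":-6,"dz":0,"turn":0},
    {"claw":1,"dx":-8,"dy":-12,"dz":0,"turn":0},
    {"claw":1,"dx":-8,"dy":-12,"dz":-40,"turn":0},
    {"claw":1,"dx":-8,"dy":-40,"dz":-85,"turn":0},
    {"claw":1,"dx":-8,"dy":-100,"dz":-85,"turn":0},
    {"claw":1,"dx":-8,"dy":-150,"dz":-85,"turn":0},
    {"claw":1,"dx":-8,"dy":-190,"dz":-85,"turn":0},
    {"claw":1,"dx":-8,"dy":-190,"dz":-85,"turn":0},
    {"claw":1,"dx":-8,"dy":-190,"dz":-85,"turn":0}
  ]
}}

```text
time: 26.6
eef_pos: [0.4019, -0.0315, 0.2172]
tool_rot: [[-0.072, 0.997, -0.029], [0.997, 0.071, -0.026], [-0.023, -0.031, -0.999]]
ft_force: [0.3, 0.3, -0.3]
finger_gap: 0.0
```

```bash
python3 - <<'E'
from h import *
st();d=crop('top',120,140,280,275,5,'t20.png');crop('side',140,130,300,240,5,'s20.png')
for v in(1.6,1.7):
  a=v-.85;print(v,[((proj(d,[*toW(k*.042*np.cos(a),-.09-k*.042*np.sin(a)),.127-.0038*v])[0]-[120,140])*5).round().tolist() for k in (1,-1)])
E
```

```text
t 26.6 press [-213.   -82.4] z 217.2 jaw 89.7 F [ 0.3  0.3 -0.3] M [ 0.04 -0.07 -0.01] gap 0.0 q [-0.06  0.09 -0.44  1.07 -0.03 -0.13]
1.6 [[545.0, 226.0], [446.0, 353.0]]
1.7 [[551.0, 231.0], [440.0, 347.0]]
```

View pics/t20.png

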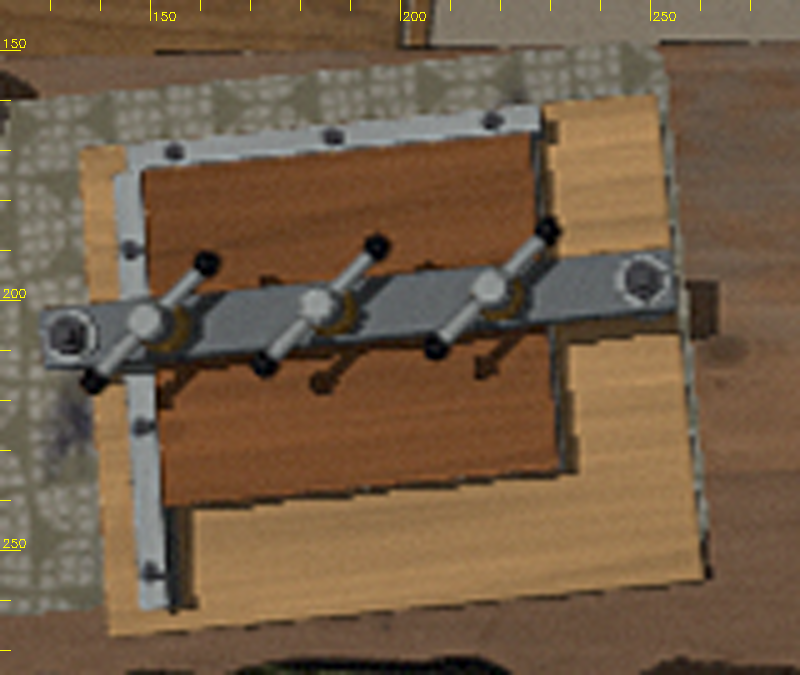

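View pics/s20.png

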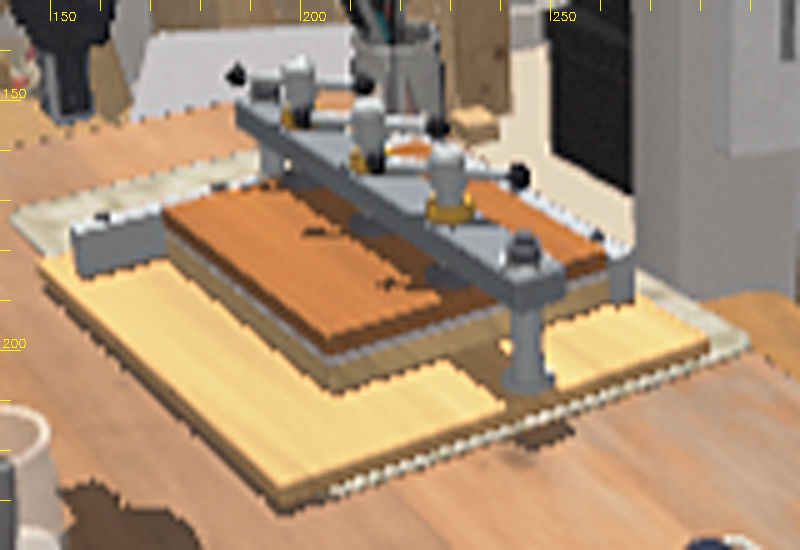

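All three handles are parallel. The right one's balls are at (547,229) and (437,347), against a predicted (551,231) and (440,347). The pile has not moved, and the arm is clear. Handing the job in.

```bash
python3 - <<'E'
from station import order
print(order.close_job())
E
```

```text
the job is handed in; nothing more can be done
None
```

I pushed the pile against the left stop, then the back stop, wound the middle screw home, then the left and right ones, and handed the job in at about 26.6 s. No verdict is reported, so what follows is from my own last checks.

- **Screws:** each sweep stopped hard at about 13–15 N, at nearly the same finger position relative to its screw. The handle balls in the top picture match about 1.68–1.7 rad on all three, and the limit is 1.65.
- **Pile:** all three layers look flush and square in both views, within about 1–2 mm of home. The camera calibration is only good to about 2 mm. The side view alone read 2–3 mm to the right of home, while the top view shows the left edge on the stop. I did not repeat the left push after the back push.
- **Early nudge:** the gripper turned the right handle to about 0.5 rad during the left push. That is under the 0.9 rad limit, and it stayed there until its own turn.
- **Brayer and tin:** the arm did not go near them, but I did not measure them again at the end.

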